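Lid on the coffee grinder and hold it down

TASK

The washed, empty coffee grinder on the counter needs a test run: pick up its lid, lower it into the grinder's mouth with the key in the slot, and press it down most of the way against the spring collar, which is the run switch, without leaning hard on it. Keep it pressed for at least three seconds and finish still holding it down: do not let go or back off at the end. Leave the mug, the paper cups and the tin where they stand.

Things in the scene. Friction and masses are not known exactly. Their poses are not given: they have to be found in the camera images.
- lid_grip (a point): Grinder lid, grey plastic, loose, about 0.13 to 0.21 kg, upright on its foot: a round plug 72 mm across and 26 mm high (lower 6 mm chamfered to 64 mm across) with an upright grip bar on top, 52 mm long, 14 wide, 36 high. This point is on the lid's axis inside the bar, 50 mm above the lid's foot. x runs along the bar towards the key, y across the bar (its 14 mm), z up.
- lid_foot (a point): Centre of the lid's underside, same axes, 50 mm under lid_grip.
- lid_key (a point): The lid's one key, a lug 9 mm wide that sticks out 9 mm from the plug's side towards the lid's +x (to 45 mm from the axis), from 6 to 20 mm above the lid's foot. This point is at the bottom of the key, 40 mm from the lid's axis.
- grinder_mouth (a point): Coffee grinder, black round housing 94 mm across at the top, 108 mm at the foot, 125 mm high, fixed on the counter, open at the top. This point is the centre of its mouth, level with the rim's top. The mouth is 78 mm across inside. z up, x towards the slot in the rim. The lid goes in with its +x the same way as this +x.
- grinder_slot (a point): The slot for the lid's key, cut through the 8 mm thick rim from its top down 33 mm, about 15 mm wide. This point is in the slot, level with the rim's top, 40 mm from the mouth's axis.
- collar (a joint): Spring collar in the grinder's mouth, a steel ring 73 mm across outside, 52 mm inside. Its top lies 12 mm below the rim's top at rest (0). Value: how far it is pressed down, in m; hard stop at 0.015; run switch makes at 0.009. It takes 5 N to start and 12.5 N at the stop, and springs back. The lid's weight alone does not press it. The lid's foot lands on it; with the key on the rim it cannot.
- lid: the same lid as a whole, origin at the centre of its underside
- grinder: the same grinder as a whole, origin at the centre of its underside on the counter
- mug: white mug, 82 mm across, 95 mm high, handle on one side, origin under its centre: leave alone
- cups: stack of white paper cups upside down, 82 mm across, 118 mm high, origin under its centre: leave alone
- tin: steel tin with a paper label, 74 mm across, 110 mm high, origin under its centre: leave alone
Things that resemble listed ones, but are neither listed nor needed, are in the scene too. Leave any orange look-alike of the lid alone. What is shaped like the grinder but green is not meant.

How it is judged:
By the outcome, as a careful person would: the job done as asked, in the order asked, and still so for the second after the job is handed in, while the arm keeps its last pose, push and grip.
It also fails if it takes over 48 s, if anything falls off the work surface, if the arm or the gripper's body presses on something with over 40 N, if the wrist force passes 120 N, or if a joint passes its speed limit or range.

ROBOT

A 6-joint arm with a two-finger parallel gripper is mounted at the origin on the work surface. World frame = base frame: x ahead of the robot, y to its left, z up, the work surface at z = 0. Lengths are in m, angles in rad, forces in N, time in s.
With the tool pointing down it reaches from about 0.375 to 0.9 m from the base axis. Payload 3.1 kg.
Tool frame: the origin (TCP) lies midway between the tips of the shut fingers; the grasp point (between the pads) lies 19 mm behind it; z points along the fingers, y is the direction in which the jaws open and shut (so a half turn about z gives the same grasp; the last joint's range is limited). The gripper opens to 85 mm and grips with 20 to 120 N. Pads are 22 mm wide; open, the fingers measure 114 mm over their backs; the gripper's body (76 mm by 85 mm) begins 54 mm behind the grasp point. The pads swing forward as they close: fully open they stand 13 mm farther back than shut.
Start: joints at [-1.425, 0.527, 1.433, -0, 1.181, -0.178], TCP at [0.199, -0.592, 0.231] pointing down, gripper open.
Joint ranges: [-3.08, 3.08], [-0.75, 2.2], [0.22, 2.44], [-1.43, 4.57], [0, 2.65], [-2.85, 2.85]. Speed limits (rad/s): [2.79, 2.79, 3.14, 3.14, 3.14, 3.14].

INTERFACE

Orientations are given as a unit quaternion [x, y, z, w].
In Python, from station import manip gives the robot as it stands.
- The arm moves only by the tool servo_tool, never from a script. Its argument "motion" is a list of rows, each a list of 7 numbers: the shift along the tool's x, y, z in mm, then the turn, a rotation vector about the tool's x, y, z in rad, then the opening, from -1 (shut) to 1 (fully open), so that 0 is half open. In form: [[x, y, z, rx, ry, rz, hand], ...]. A call has 1 to 12 rows; each row shifts and turns the pose as measured when the row begins, along the tool's axes as they then stand; what a row does not reach is not made up. A row lasts 1/12 s, in which the tool goes at most 41.7 mm and 7.16 degrees, less where a joint would pass 70% of its speed; a pose out of reach is approached as far as the arm can. A call with a gripper value outside its range is refused whole. The fingers move at their own pace and stop on an object; "grip_force" is the grip in N (left out, the last holds). Time passes only in rows, so rows that do not move let the fingers close. It gives the time, the measured TCP pose, the force and the opening at its end, in the units of the state.
- manip.sense(): the state, without advancing time (a new reading comes with each control period).
- manip.snapshot(name): name is "scene" or "side" or "wrist"; returns a dict with "frame" (480x640x3 uint8, red, green, blue), "mtx" (3x3 intrinsics, pixels), "world_from_camera" (4x4, takes a point from camera to world coordinates). Camera axes: x right, y up, looking along -z (the intrinsics and any distortion apply to the point x, -y, -z); pixel columns grow to the right and rows downward; lengths in m; the calibration is good to about 2 mm. A picture is of the moment at which its call begins. There is no depth.
- manip.sign_off(): hands the job in, once; it reports no verdict.
The state is a dict: "t": time; "q": joint angles; "qd": joint speeds; "tau": joint torques, N m; "tcp_pos": TCP position; "tool_rot": TCP orientation; "force": force on the tool from outside, world axes, zero at the start; "ft_torque": the same for the moment, N m; "finger_gap": opening from 0.0 (shut) to 1.0 (fully open).
Only numpy, scipy, OpenCV 4.12 (cv2) and the standard library are available. Lean on these libraries where they do the work, as an engineer would, in place of code of your own. Each camera call takes 0.05 s, during which the arm holds its last target.

## Working session

There is one attempt and no reset: what is moved stays moved. The work goes in short steps, Python scripts to look and compute and a tool call to move; the robot and the scene stay as the last step left them, time stands still between calls to the robot, and variables do not carry over. Pictures are saved under pics/ and viewed, and the job is handed in when it is done.

Besides the shell and the picture viewer there is one more tool, called after "Call:" as name([rows], argument=value, ...), one row to a line, values as JSON. servo_tool: Moves the arm, as the interface text tells. Its arguments: {"type":"object","properties":{"motion":{"type":"array"},"grip_force":{"type":"number"}},"required":["motion"]}

```bash
mkdir -p pics; ls
python3 - <<'E'
from station import manip
import cv2
s=manip.sense(); print(s)
for n in ["scene","side","wrist"]:
    d=manip.snapshot(n); cv2.imwrite(f"pics/{n}0.png",d["frame"][:,:,::-1]); print(n,d["mtx"].tolist(),d["world_from_camera"].round(4).tolist(),[k for k in d])
E
```

```text
pics
{'t': 0.0, 'q': array([-1.42549192e+00,  5.28460098e-01,  1.43388653e+00,  2.68101576e-05,
        1.18141142e+00, -1.78487381e-01]), 'qd': array([ 7.25310336e-04,  1.13255000e-03, -1.15488405e-03, -6.50780395e-05,
        9.00708788e-04, -1.48745011e-03]), 'tau': array([ 1.48198182e-03, -4.42347407e+01, -1.78025508e+01, -1.27467956e-04,
        8.37980508e-03,  9.82942879e-06]), 'tcp_pos': array([ 0.19879037, -0.59179489,  0.23034237]), 'tool_rot': array([ 9.86923703e-01,  1.61184468e-01,  3.03571157e-05, -1.08234223e-03]), 'force': array([ 0.54977884, -0.54872977,  0.74429513]), 'ft_torque': array([-0.03200822,  0.00797573, -0.02261277]), 'finger_gap': 1.000606822147705}
scene [[591.698385294295, 0.0, 310.38618004070645], [0.0, 591.698385294295, 237.12382854543307], [0.0, 0.0, 1.0]] [[0.6759, -0.5203, 0.5221, 1.2881], [0.737, 0.4831, -0.4727, -0.6275], [-0.0063, 0.7043, 0.7099, 1.0836], [0.0, 0.0, 0.0, 1.0]] ['frame', 'mtx', 'world_from_camera']
side [[563.9590883839343, 0.0, 322.47500499743296], [0.0, 563.9590883839343, 245.4471953185107], [0.0, 0.0, 1.0]] [[-0.7196, 0.3845, -0.5782, -0.1599], [-0.6942, -0.3805, 0.6109, 0.7489], [0.0149, 0.841, 0.5408, 0.7565], [0.0, 0.0, 0.0, 1.0]] ['frame', 'mtx', 'world_from_camera']
wrist [[408.2894177941351, 0.0, 320.2668275004324], [0.0, 408.2894177941351, 242.03509318905049], [0.0, 0.0, 1.0]] [[0.3186, 0.8954, 0.3111, 0.28], [-0.9479, 0.3015, 0.1031, -0.5668], [-0.0015, -0.3277, 0.9448, 0.3728], [0.0, 0.0, 0.0, 1.0]] ['frame', 'mtx', 'world_from_camera']
```

View pics/scene0.png

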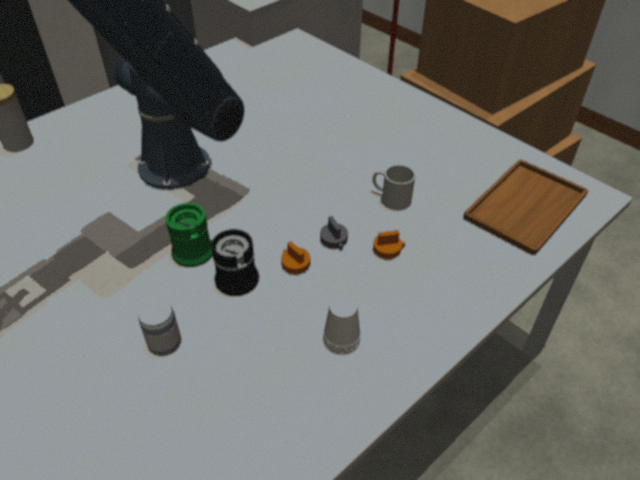

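View pics/side0.png

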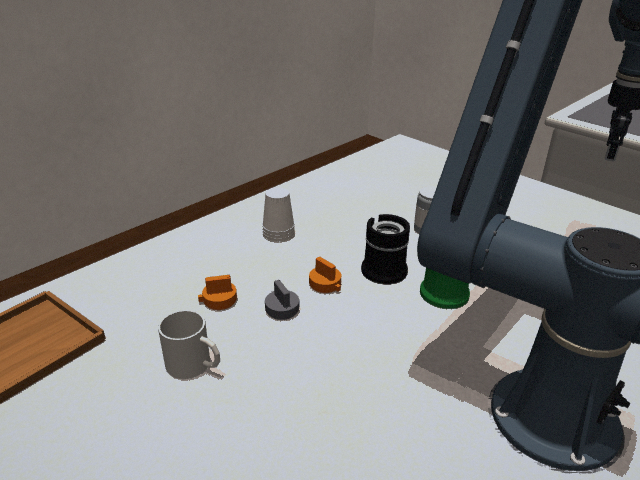

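View pics/wrist0.png

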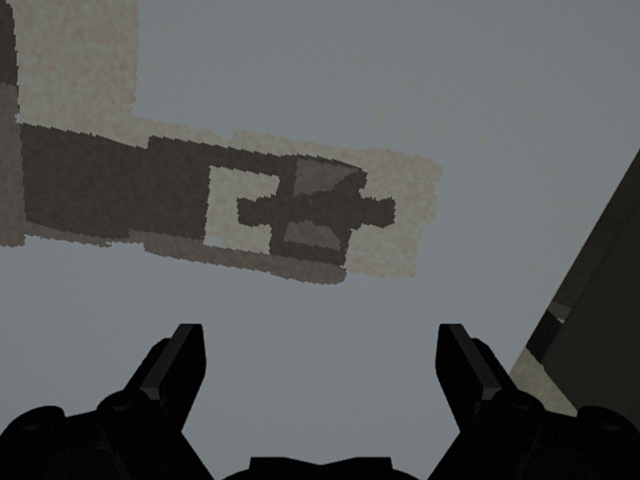

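The grey lid is at (334,233) in scene and (282,300) in side. The black grinder is at (235,260) in scene and (386,248) in side. I'll zoom in on both.

```bash
cat > h.py <<'E'
import numpy as np,cv2
from station import manip
def proj(d,P):
    T=d["world_from_camera"];P=np.atleast_2d(P);c=(P-T[:3,3])@T[:3,:3]
    u=np.c_[c[:,0],-c[:,1],-c[:,2]]@d["mtx"].T
    return u[:,:2]/u[:,2:]
def ray(d,px):
    T=d["world_from_camera"];K=d["mtx"]
    v=np.array([(px[0]-K[0,2])/K[0,0],-(px[1]-K[1,2])/K[1,1],-1.]);v=T[:3,:3]@v
    return T[:3,3],v/np.linalg.norm(v)
def onz(d,px,z):
    o,v=ray(d,px);return o+v*(z-o[2])/v[2]
def tri(obs):
    A=np.zeros((3,3));b=np.zeros(3);L=[]
    for d,px in obs:
        o,v=ray(d,px);M=np.eye(3)-np.outer(v,v);A+=M;b+=M@o;L.append((o,M))
    x=np.linalg.solve(A,b);return x,[np.linalg.norm(M@(x-o)) for o,M in L]
def crop(d,x,y,w,h,s,name):
    im=d["frame"][y:y+h,x:x+w,::-1];im=cv2.resize(im,None,fx=s,fy=s,interpolation=cv2.INTER_CUBIC)
    im=np.clip(255*(im/255.)**0.6,0,255).astype(np.uint8)
    for k in range(0,w,10): cv2.line(im,(k*s,0),(k*s,6 if k%50 else 14),(0,0,255),1)
    for k in range(0,h,10): cv2.line(im,(0,k*s),(6 if k%50 else 14,k*s),(0,0,255),1)
    return im
E
python3 - <<'E'
from h import *
a=manip.snapshot("scene");b=manip.snapshot("side")
import pickle;pickle.dump((a,b),open("v0.pkl","wb"))
A=np.hstack([crop(a,310,205,50,50,8,0),crop(b,257,270,50,50,8,0)])
cv2.imwrite("pics/lid1.png",A)
B=np.hstack([crop(a,205,225,60,75,6,0),crop(b,355,210,60,75,6,0)])
cv2.imwrite("pics/gr1.png",B)
E
```

```text
(no output)
```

View pics/lid1.png

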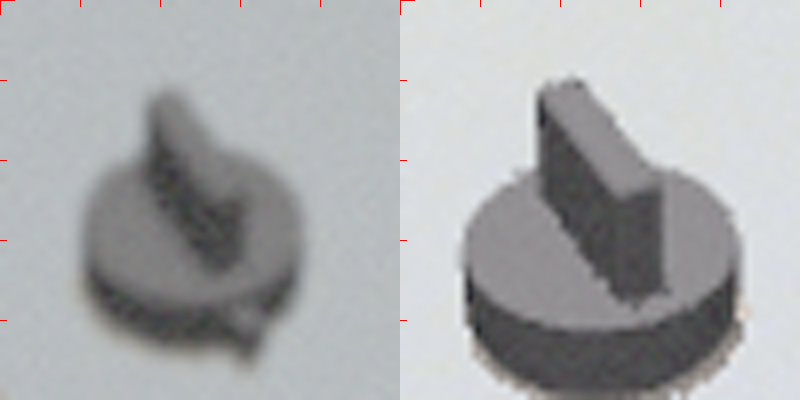

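View pics/gr1.png

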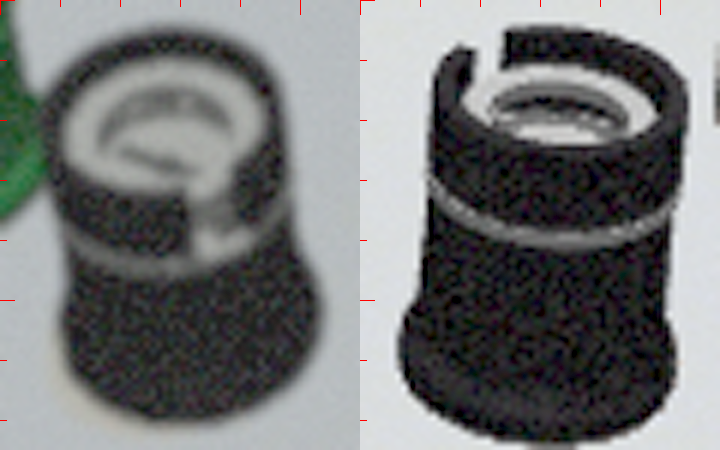

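Run:
```python
from h import *
import pickle;a,b=pickle.load(open("v0.pkl","rb"))
print("bar top centre",tri([(a,(334.3,223)),(b,(281.9,287))]))
print("bar ends far",tri([(a,(331,217)),(b,(277,280.6))]),"near",tri([(a,(337.8,229)),(b,(286.7,293.2))]))
print("key",onz(a,(341,246.5),.015))
# mouth rim outer ellipse top: scene x 213..252 (54..280)/6
print("plug top by rim", tri([(a,(310+193/8,205+228/8)),(b,(257+202/8,270+248/8))]))
print("mouth", tri([(a,(205+165/6,225+115/6)),(b,(355+200/6,210+88/6))]))
print("slot", tri([(a,(205+212/6,225+180/6)),(b,(355+125/6,210+45/6))]))
```

```text
bar top centre (array([0.53711001, 0.13256681, 0.05762887]), [np.float64(0.0008121999147332566), np.float64(0.0008121999147330782)])
bar ends far (array([0.53531174, 0.13487127, 0.07590565]), [np.float64(0.008189026073752879), np.float64(0.008189026073752841)]) near (array([0.53926278, 0.13033457, 0.03945209]), [np.float64(0.010129004437866764), np.float64(0.010129004437866814)])
key [0.57878724 0.11793318 0.015     ]
plug top by rim (array([0.53753015, 0.13253411, 0.02089999]), [np.float64(0.0009215335114693176), np.float64(0.0009215335114693895)])
mouth (array([ 0.47599439, -0.13213027,  0.1216334 ]), [np.float64(0.0012913324691852552), np.float64(0.001291332469185112)])
slot (array([ 0.51559555, -0.13884411,  0.12126721]), [np.float64(1.5899316476031291e-06), np.float64(1.5899316474692094e-06)])
```

```bash
cat >> h.py <<'E'
def lidmodel(x,y,yaw,z0=0):
    t=np.linspace(0,2*np.pi,60);R=np.array([[np.cos(yaw),-np.sin(yaw)],[np.sin(yaw),np.cos(yaw)]])
    C=[]
    def add(p,z): 
        p=np.asarray(p)@R.T+[x,y]; C.append(np.c_[p,np.full(len(p),z0+z)])
    add(np.c_[np.cos(t),np.sin(t)]*.036,.026);add(np.c_[np.cos(t),np.sin(t)]*.032,0)
    bx=np.array([[-.026,-.007],[.026,-.007],[.026,.007],[-.026,.007],[-.026,-.007]]);add(bx,.062);add(bx,.026)
    k=np.array([[.036,-.0045],[.045,-.0045],[.045,.0045],[.036,.0045],[.036,-.0045]]);add(k,.020);add(k,.006)
    return C
def grmodel(x,y,yaw,z=.125):
    t=np.linspace(0,2*np.pi,80);C=[np.c_[x+r*np.cos(t),y+r*np.sin(t),np.full(80,zz)] for r,zz in((.047,z),(.039,z),(.054,0),(.0365,z-.012),(.026,z-.012))]
    for s in(-1,1):
      for r in (.039,.047):
        a=yaw+s*np.arcsin(.0075/r);C.append(np.array([[x+r*np.cos(a),y+r*np.sin(a),z],[x+r*np.cos(a),y+r*np.sin(a),z-.033]]))
    return C
def over(d,C,x,y,w,h,s):
    im=crop(d,x,y,w,h,s,0)
    for c in C:
        p=((proj(d,c)-[x-.5,y-.5])*s).round().astype(np.int32);cv2.polylines(im,[p],False,(0,255,255),1)
    return im
E
python3 - <<'E'
from h import *
import pickle;a,b=pickle.load(open("v0.pkl","rb"))
p,_=tri([(a,(331,217)),(b,(286.7,293.2))]);q,_=tri([(a,(337.8,229)),(b,(277,280.6))])
print(p,q); yaw=np.arctan2(*(q-p)[[1,0]]);print(np.degrees(yaw),np.linalg.norm(q-p))
C=lidmodel(.537,.1325,yaw);G=grmodel(.476,-.132,-.17)
cv2.imwrite("pics/ov1.png",np.vstack([np.hstack([over(a,C,310,205,50,50,8),over(b,C,257,270,50,50,8)])]))
cv2.imwrite("pics/ov2.png",np.vstack([np.hstack([over(a,G,205,225,60,75,6),over(b,G,355,210,60,75,6)])]))
E
```

```text
[0.51532375 0.14074256 0.05794697] [0.55939274 0.12446892 0.05807163]
-20.267994403082145 0.04697789366461188
```

View pics/ov1.png

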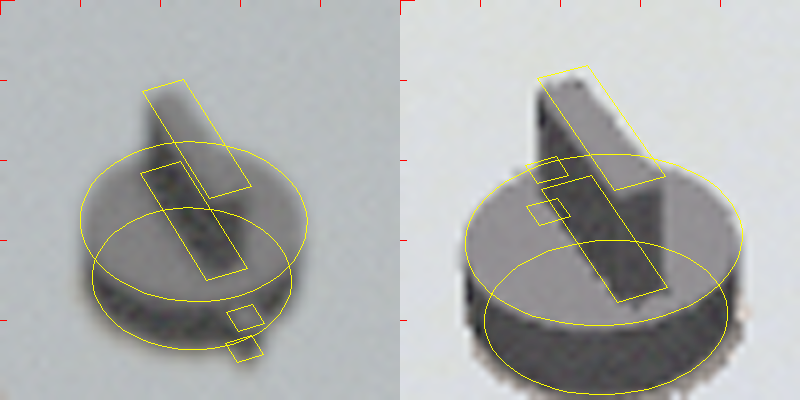

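View pics/ov2.png

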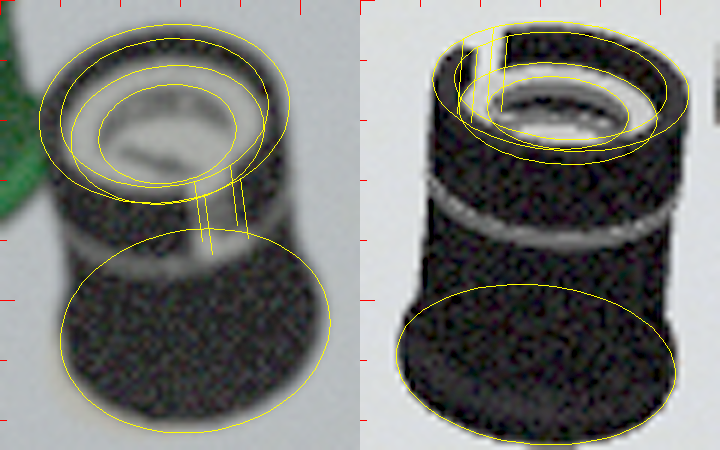

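The two views agree to about 1 mm, with heights reading 3–4 mm low. I now have a lid estimate of (0.537, 0.1325) at yaw −20° and a mouth estimate of (0.476, −0.132) with the slot at about −10°. Next I'll turn the tool to −20° and go look at both with the wrist camera.

Call:
servo_tool([
  [0,0,0,0,0,0.112,1],
  [0,0,0,0,0,0.112,1],
  [0,0,0,0,0,0.112,1],
  [0,0,0,0,0,0.112,1],
  [0,0,0,0,0,0.112,1],
  [0,0,0,0,0,0.112,1],
], grip_force=60)

```text
t: 0.75
tcp_pos: [0.1987, -0.5913, 0.2296]
tool_rot: [0.982, -0.188, -0.001, -0.002]
force: [-0.8, -0.0, 0.2]
finger_gap: 0.997
```

```bash
cat >> h.py <<'E'
from scipy.spatial.transform import Rotation as Ro
def delta(P,yaw):
    s=manip.sense();R=Ro.from_quat(s["tool_rot"])
    T=Ro.from_matrix(np.array([[np.cos(yaw),np.sin(yaw),0],[np.sin(yaw),-np.cos(yaw),0],[0,0,-1]]))
    x=R.as_matrix()[:,0]
    print("t",round(s["t"],2),"tcp",s["tcp_pos"].round(4),"yaw",np.degrees(np.arctan2(x[1],x[0])).round(2),"gap",round(s["finger_gap"],3),"F",s["force"].round(1),"q",s["q"].round(2))
    print("shift mm",(R.inv().apply(np.array(P)-s["tcp_pos"])*1e3).round(1),"turn",(R.inv()*T).as_rotvec().round(3))
E
python3 -c "
from h import *
delta([.46,-.132,.24],np.radians(-20))
delta([.537,.1325,.19],np.radians(-20))"
```

```text
t 0.75 tcp [ 0.1987 -0.5913  0.2296] yaw -21.68 gap 0.997 F [-0.8 -0.   0.2] q [-1.43  0.53  1.43  0.    1.18  0.52]
shift mm [  73.1 -523.4   -8.9] turn [-0.003  0.002 -0.029]
t 0.75 tcp [ 0.1987 -0.5913  0.2296] yaw -21.68 gap 0.997 F [-0.8 -0.   0.2] q [-1.43  0.53  1.43  0.    1.18  0.52]
shift mm [  47.  -797.5   42.1] turn [-0.003  0.002 -0.029]
```

Call:
servo_tool([
  [5,-40,-3,0,0,0,1],
  [5,-40,-3,0,0,0,1],
  [5,-40,-3,0,0,0,1],
  [5,-40,-3,0,0,0,1],
  [5,-40,-3,0,0,0,1],
  [5,-40,-3,0,0,0,1],
  [5,-40,-3,0,0,0,1],
  [5,-40,-3,0,0,0,1],
  [5,-40,-3,0,0,0,1],
  [5,-40,-3,0,0,0,1],
  [5,-40,-3,0,0,0,1],
  [5,-35,-3,0,0,0,1],
])

```text
t: 1.75
tcp_pos: [0.4362, -0.1682, 0.2643]
tool_rot: [0.98, -0.199, 0.001, 0.001]
force: [0.4, -0.6, -0.7]
finger_gap: 0.996
```

Call:
servo_tool([
  [0,-10,0,0,0,0,1],
  [0,0,0,0,0,0,1],
  [0,0,0,0,0,0,1],
])

```text
t: 2.0
tcp_pos: [0.4428, -0.1517, 0.2653]
tool_rot: [0.981, -0.193, 0.002, 0.001]
force: [-0.1, -0.7, 0.3]
finger_gap: 1.002
```

```bash
python3 -c "
from h import *
import pickle
delta([.46,-.132,.24],np.radians(-20))
d=manip.snapshot('wrist');pickle.dump(d,open('w1.pkl','wb'));cv2.imwrite('pics/w1.png',d['frame'][:,:,::-1])
print(proj(d,[.476,-.132,.125]))"
```

```text
t 2.0 tcp [ 0.4428 -0.1517  0.2653] yaw -22.28 gap 1.002 F [-0.1 -0.7  0.3] q [-0.57  0.27  1.77 -0.    1.1   1.39]
shift mm [  8.3 -24.8  25.3] turn [ 0.001 -0.004 -0.04 ]
[[274.56360469 195.68514569]]
```

View pics/w1.png

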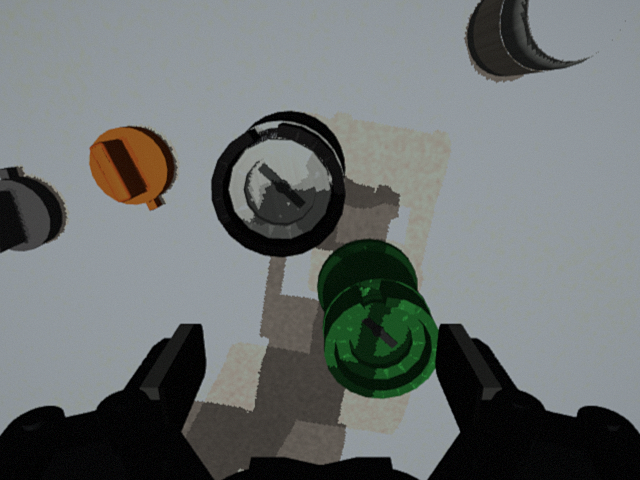

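```bash
python3 -c "
from h import *
import pickle
d=pickle.load(open('w1.pkl','rb'))
G=grmodel(.476,-.132,-.17)
cv2.imwrite('pics/w1z.png',np.hstack([crop(d,200,100,160,170,3,0)[:, :400],over(d,G,200,100,160,170,3)[:, :400]]))"
```

```text
(no output)
```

View pics/w1z.png

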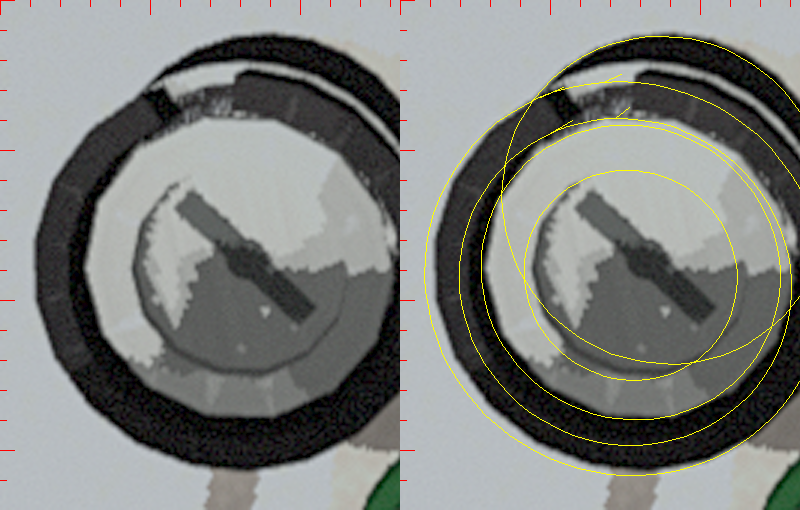

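Call:
servo_tool([
  [-20,-41,0,0,0,-0.04,1],
  [-20,-20,0,0,0,0,1],
  [0,0,0,0,0,0,1],
  [0,0,0,0,0,0,1],
])

```text
t: 2.38
tcp_pos: [0.4275, -0.0903, 0.2645]
tool_rot: [0.984, -0.179, 0.002, 0.002]
force: [0.4, -0.8, 0.1]
finger_gap: 0.999
```

```bash
python3 -c "
from h import *
import pickle
delta([.537,.1325,.19],np.radians(-20))
d=manip.snapshot('wrist');pickle.dump(d,open('w2.pkl','wb'));cv2.imwrite('pics/w2.png',d['frame'][:,:,::-1])
u=proj(d,[.476,-.132,.125])[0].astype(int);x,y=u[0]-85,max(0,u[1]-90);print(x,y)
cv2.imwrite('pics/w2z.png',cv2.resize(d['frame'],None,fx=1,fy=1)[:,:,::-1])
cv2.imwrite('pics/w2z.png',crop(d,x,y,170,170,3,0))
"
```

```text
t 2.38 tcp [ 0.4275 -0.0903  0.2645] yaw -20.59 gap 0.999 F [ 0.4 -0.8  0.1] q [-0.46  0.22  1.84 -0.    1.07  1.47]
shift mm [  23.7 -247.3   73.9] turn [ 0.003 -0.005 -0.01 ]
265 52
```

View pics/w2z.png

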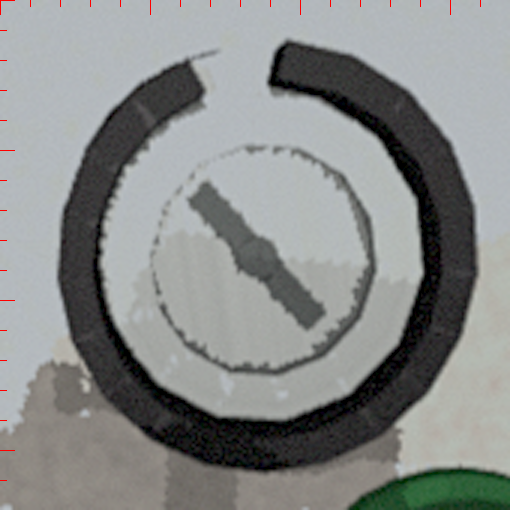

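View pics/w2.png

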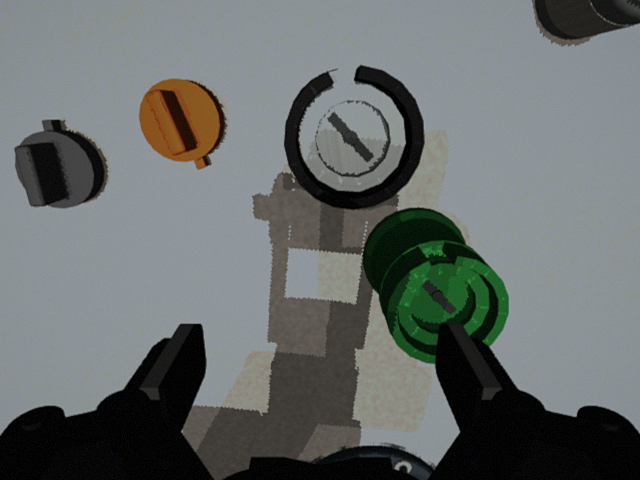

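```bash
cat > fitg.py <<'E'
from h import *
import pickle
from scipy.optimize import least_squares as LS
d=pickle.load(open('w2.pkl','rb'));d1=pickle.load(open('w1.pkl','rb'))
P=np.array([(60,265),(476,265),(265,468),(160,433),(80,350),(440,145),(285,40),(190,62),(118,130)])/3.+[265,52]-.5
P1=np.array([(36,265),(58,170),(50,345),(130,438),(245,468)])/3.+[200,100]-.5
def res(p,Z=None):
    z=p[2] if Z is None else Z
    r=[]
    for dd,Q in((d,P),(d1,P1)):
        for q in Q: r.append((np.linalg.norm(onz(dd,q,z)[:2]-p[:2])-.047)*1e3)
    return np.array(r)
for Z in(None,.125):
    s=LS(res,[.476,-.132,.125] if Z is None else [.476,-.132],kwargs=dict(Z=Z));print(s.x,s.fun.round(1))
c=s.x[:2]
L=onz(d,np.array((205,95))/3.+[264.5,51.5],.125)[:2]-c;R=onz(d,np.array((270,85))/3.+[264.5,51.5],.125)[:2]-c
print(L,R,np.degrees([np.arctan2(*v[::-1]) for v in(L,R)]),[np.linalg.norm(v) for v in (L,R)])
# collar from hole
E
python3 fitg.py
```

```text
[ 0.47593384 -0.1346144   0.12263428] [-0.   0.2 -0.5 -1.9 -0.3 -1.4  0.6 -0.2 -2.4  0.2  0.9  0.9  0.8 -0.1]
[ 0.47611793 -0.13495583] [ 0.  -0.6 -0.8 -1.9 -0.3 -2.2  0.1 -0.5 -2.5 -0.1  0.7  0.4  0.2 -0.7]
[0.03912011 0.00119447] [ 0.03610292 -0.01254915] [  1.74888891 -19.16713549] [np.float64(0.03913833892512237), np.float64(0.03822174918083624)]
```

Mouth from the wrist views is (0.476, −0.1347), rim z ≈ 0.123–0.125, slot yaw ≈ −8.7°. Next I'll take a similar view over the lid.

Call:
servo_tool([
  [0,-40,4,0,0,0,1],
  [0,-40,4,0,0,0,1],
  [0,-40,4,0,0,0,1],
  [0,-40,4,0,0,0,1],
  [0,-40,4,0,0,0,1],
  [0,-40,4,0,0,0,1],
  [0,-20,4,0,0,0,1],
  [0,0,0,0,0,0,1],
  [0,0,0,0,0,0,1],
])

```text
t: 3.18
tcp_pos: [0.5384, 0.1429, 0.2333]
tool_rot: [0.981, -0.194, 0.008, 0.004]
force: [-0.3, -0.5, -0.2]
finger_gap: 1.0
```

```bash
python3 -c "
from h import *
import pickle
delta([.537,.1325,.15],np.radians(-20))
d=manip.snapshot('wrist');pickle.dump(d,open('w3.pkl','wb'));cv2.imwrite('pics/w3.png',d['frame'][:,:,::-1])
u=proj(d,[.537,.1325,.03])[0].astype(int);x,y=u[0]-85,max(0,u[1]-90);print(x,y)
cv2.imwrite('pics/w3z.png',np.hstack([crop(d,x+15,y+15,130,150,3,0),over(d,lidmodel(.537,.1325,np.radians(-20.3)),x+15,y+15,130,150,3)]))
"
```

```text
t 3.18 tcp [0.5384 0.1429 0.2333] yaw -22.37 gap 1.0 F [-0.3 -0.5 -0.2] q [ 0.07  0.43  1.61 -0.01  1.09  2.03]
shift mm [ 1.2  9.6 83.4] turn [ 0.006 -0.018 -0.041]
244 116
```

View pics/w3z.png

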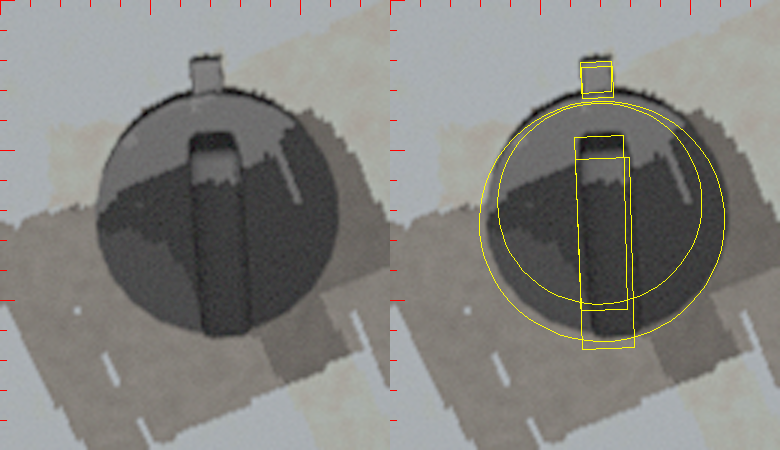

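View pics/w3.png

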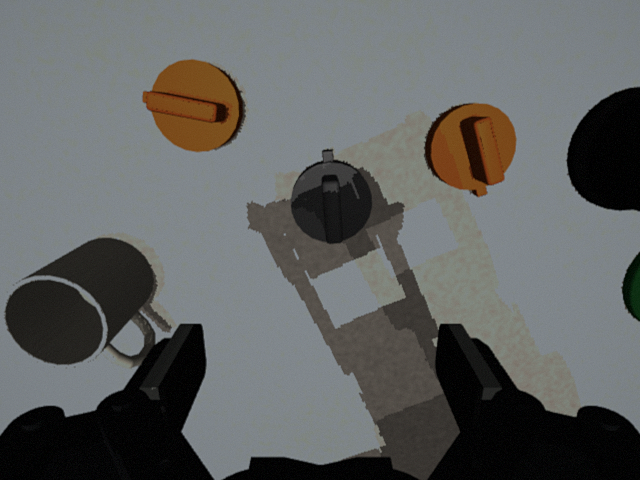

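```bash
cat > fitl.py <<'E'
from h import *
import pickle
from scipy.optimize import least_squares as LS
d=pickle.load(open('w3.pkl','rb'));o=np.array([259,131])
f=lambda l:np.array(l)/3.+o-.5
K=f([(191,59),(221,57)]);B=f([(193,150),(240,150),(250,332),(203,334)]);C=f([(97,213),(338,213),(320,280),(120,275),(125,145),(305,128),(170,328)])
def res(p,verb=0):
    x,y,yaw,dz=p;R=Ro.from_euler('z',yaw).as_matrix();t=np.array([x,y,dz])
    m=lambda l:np.array(l)@R.T+t
    r=list(((proj(d,m([(.045,.0045,.02),(.045,-.0045,.02)]))-K)).ravel())
    r+=list((proj(d,m([(.026,.007,.062),(.026,-.007,.062),(-.026,-.007,.062),(-.026,.007,.062)]))-B).ravel())
    r+=[(np.linalg.norm(onz(d,c,.026+dz)[:2]-[x,y])-.036)*1100 for c in C]
    return np.array(r)
for fix in(0,1):
    g=(lambda p:res([*p,0])) if fix else res
    s=LS(g,[.5386,.130,-.35]+([] if fix else [0]));print(s.x,np.degrees(s.x[2]),s.fun.round(1))
p=s.x
cv2.imwrite('pics/w3f.png',over(d,lidmodel(*p),259,131,130,150,4))
E
python3 fitl.py
```

```text
[ 0.53711855  0.13011612 -0.31805258 -0.00747186] -18.22307063137089 [ 0.4  0.8  0.7  0.7 -1.1  0.3  0.9 -0.9  1.1  0.6 -0.   1.1  0.2 -0.2
  1.1 -1.3 -1.5  0.2  2.3]
[ 0.53864003  0.12972134 -0.31759114] -18.196632108915484 [ 0.3 -0.2  0.7 -0.3 -1.3 -0.   1.1 -1.4  1.4  1.7 -0.1  2.2 -0.6 -1.1
  0.1 -2.1 -2.2 -0.5  1.3]
```

View pics/w3f.png

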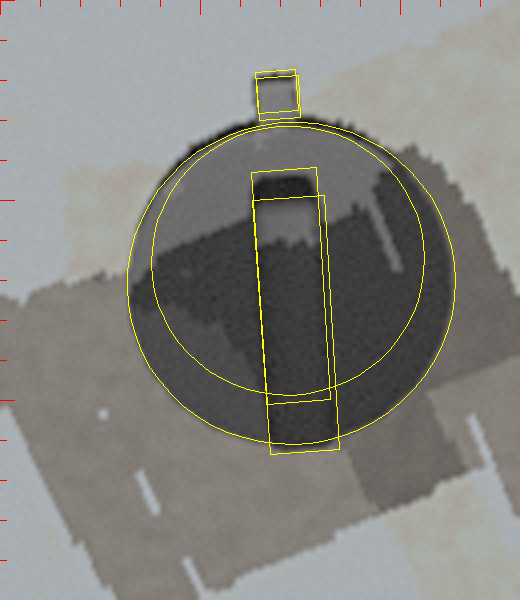

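```bash
python3 -c "
from h import *
delta([.5384,.130,.10],np.radians(-18.4))"
```

```text
t 3.23 tcp [0.5383 0.1424 0.2333] yaw -22.43 gap 1.001 F [ 0.1 -0.4  1. ] q [ 0.06  0.43  1.61 -0.01  1.09  2.03]
shift mm [  2.4  10.7 133.4] turn [ 0.006 -0.018 -0.07 ]
```

Call:
servo_tool([
  [2,10,5,0.006,-0.018,-0.07,1],
  [0,0,40,0,0,0,1],
  [0,0,40,0,0,0,1],
  [0,0,40,0,0,0,1],
  [0,0,0,0,0,0,1],
  [0,0,0,0,0,0,1],
])

```text
t: 3.73
tcp_pos: [0.5419, 0.1194, 0.1083]
tool_rot: [0.986, -0.165, 0.004, 0.0]
force: [0.7, 0.3, 0.1]
finger_gap: 1.002
```

```bash
python3 -c "
from h import *
import pickle
delta([.5384,.130,.034],np.radians(-18.4))
d=manip.snapshot('wrist');pickle.dump(d,open('w4.pkl','wb'));cv2.imwrite('pics/w4.png',over(d,lidmodel(.5384,.130,np.radians(-18.4)),0,0,640,480,1))
"
```

```text
t 3.73 tcp [0.5419 0.1194 0.1083] yaw -19.04 gap 1.002 F [0.7 0.3 0.1] q [ 0.02  0.61  1.72 -0.    0.8   1.92]
shift mm [-7.3 -8.8 74.3] turn [-0.001 -0.008 -0.011]
```

View pics/w4.png

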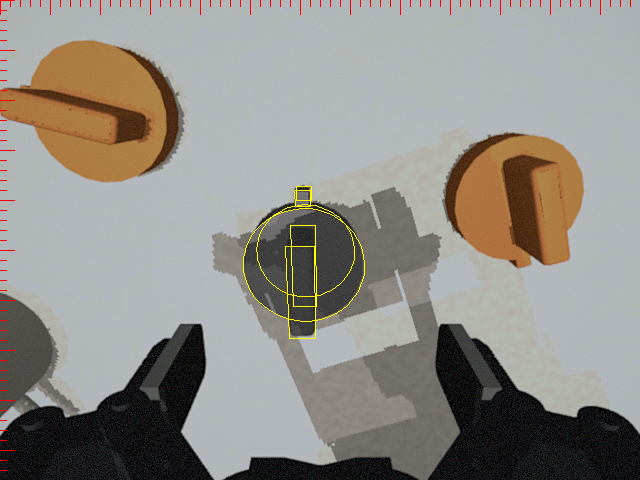

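Call:
servo_tool([
  [-7,-9,10,0,-0.008,-0.011,1],
  [0,0,20,0,0,0,1],
  [0,0,0,0,0,0,1],
  [0,0,0,0,0,0,1],
])

```text
t: 4.12
tcp_pos: [0.5431, 0.1301, 0.0866]
tool_rot: [0.987, -0.161, 0.007, -0.002]
force: [-0.6, 0.1, -0.3]
finger_gap: 1.002
```

```bash
python3 -c "
from h import *
import pickle
delta([.5384,.130,.034],np.radians(-18.4))
d=manip.snapshot('wrist');pickle.dump(d,open('w5.pkl','wb'));cv2.imwrite('pics/w5.png',over(d,lidmodel(.5384,.130,np.radians(-18.4)),0,0,640,480,1))
"
```

```text
t 4.12 tcp [0.5431 0.1301 0.0866] yaw -18.5 gap 1.002 F [-0.6  0.1 -0.3] q [0.03 0.64 1.73 0.   0.75 1.93]
shift mm [-5.2  1.9 52.5] turn [-0.006 -0.014 -0.002]
```

View pics/w5.png

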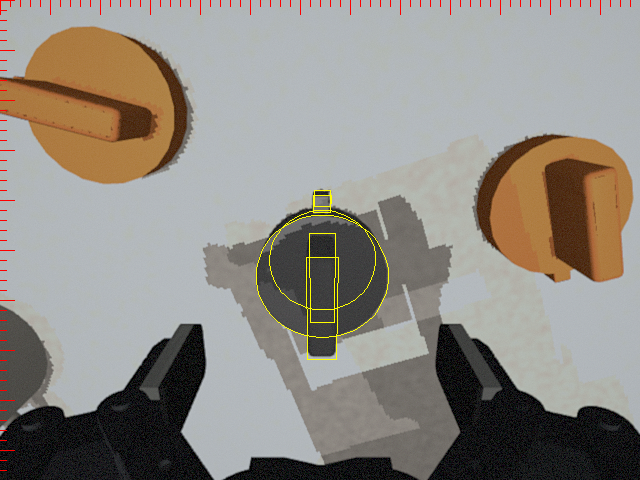

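Call:
servo_tool([
  [-4,2,15,-0.006,-0.014,0,1],
  [0,0,20,0,0,0,1],
  [0,0,0,0,0,0,1],
  [0,0,0,0,0,0,1],
])

```text
t: 4.5
tcp_pos: [0.5419, 0.1306, 0.0553]
tool_rot: [0.987, -0.16, 0.004, -0.001]
force: [0.5, 0.0, 0.1]
finger_gap: 0.998
```

```bash
python3 -c "
from h import *
delta([.539,.130,.034],np.radians(-18.4))"
```

```text
t 4.5 tcp [0.5419 0.1306 0.0553] yaw -18.4 gap 0.998 F [0.5 0.  0.1] q [0.04 0.7  1.74 0.   0.69 1.93]
shift mm [-2.8  1.6 21.3] turn [-0.004 -0.008  0.   ]
```

Call:
servo_tool([
  [-3,2,11,-0.004,-0.008,0,1],
  [-2,0,11,0,-0.004,0,1],
  [0,0,0,0,0,0,1],
  [0,0,0,0,0,0,1],
])

```text
t: 4.83
tcp_pos: [0.5369, 0.1305, 0.0328]
tool_rot: [0.987, -0.16, -0.001, -0.0]
force: [-0.5, 0.3, 0.3]
finger_gap: 1.0
```

```bash
python3 -c "
from h import *
delta([.539,.130,.034],np.radians(-18.4))
d=manip.snapshot('wrist');cv2.imwrite('pics/w6.png',over(d,[],0,0,640,480,1))
"
```

```text
t 4.83 tcp [0.5369 0.1305 0.0328] yaw -18.38 gap 1.0 F [-0.5  0.3  0.3] q [0.04 0.74 1.75 0.   0.66 1.93]
shift mm [ 2.2 -0.2 -1.2] turn [0.    0.003 0.   ]
```

View pics/w6.png

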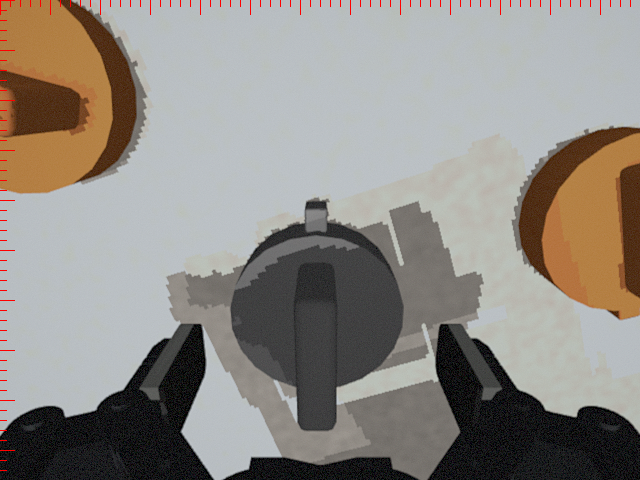

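Call:
servo_tool([
  [2,0,-2,0,0.003,0,1],
  [0,0,0,0,0,0,0.2],
  [0,0,0,0,0,0,-0.4],
  [0,0,0,0,0,0,-0.7],
  [0,0,0,0,0,0,-1],
  [0,0,0,0,0,0,-1],
  [0,0,0,0,0,0,-1],
  [0,0,0,0,0,0,-1],
  [0,0,0,0,0,0,-1],
  [0,0,0,0,0,0,-1],
], grip_force=70)

```text
t: 5.72
tcp_pos: [0.5401, 0.1299, 0.0364]
tool_rot: [0.987, -0.16, 0.002, -0.0]
force: [-0.2, -0.1, 0.5]
finger_gap: 0.148
```

```bash
python3 -c "
from h import *
delta([.539,.130,.034],np.radians(-18.4))
d=manip.snapshot('wrist');cv2.imwrite('pics/w7.png',over(d,[],0,0,640,480,1))
"
```

```text
t 5.72 tcp [0.5401 0.1299 0.0364] yaw -18.38 gap 0.148 F [-0.2 -0.1  0.5] q [ 0.03  0.73  1.75 -0.    0.66  1.93]
shift mm [-1.1  0.2  2.4] turn [-0.001 -0.003  0.   ]
```

View pics/w7.png

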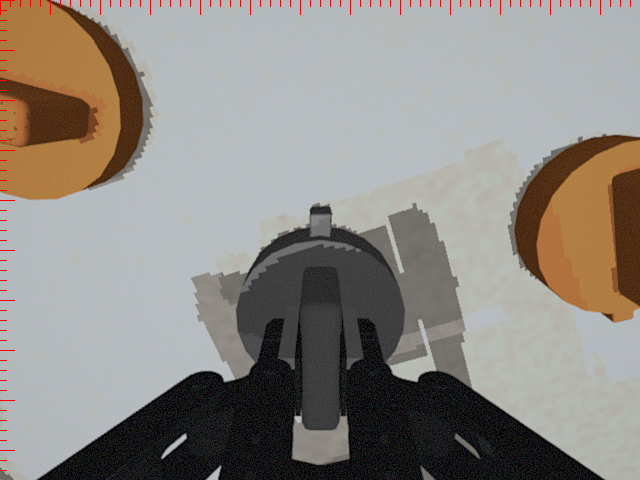

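The lid is gripped: gap 0.148 matches a 14 mm bar, and the bar is centred between the pads. Lifting.

Call:
servo_tool([
  [0,0,-10,0,0,0,-1],
  [0,0,-20,0,0,0,-1],
  [0,0,-35,0,0,0,-1],
  [0,0,-35,0,0,0,-1],
  [0,0,-35,0,0,0,-1],
  [0,0,-30,0,0,0,-1],
  [0,0,-15,0,0,0,-1],
  [0,0,0,0,0,0,-1],
  [0,0,0,0,0,0,-1],
])

```text
t: 6.52
tcp_pos: [0.5363, 0.1297, 0.2262]
tool_rot: [0.987, -0.16, -0.002, 0.001]
force: [0.2, 0.5, -1.5]
finger_gap: 0.152
```

```bash
python3 -c "
from h import *
delta([.475,-.1347,.20],np.radians(-8.7))
d=manip.snapshot('wrist');cv2.imwrite('pics/w8.png',over(d,[],0,0,640,480,1))
import pickle;pickle.dump(d,open('w8.pkl','wb'))
"
```

```text
t 6.52 tcp [0.5363 0.1297 0.2262] yaw -18.39 gap 0.152 F [ 0.2  0.5 -1.5] q [ 0.03  0.44  1.62 -0.    1.09  1.93]
shift mm [ 25.4 270.2  26.6] turn [ 0.001  0.004 -0.169]
```

View pics/w8.png

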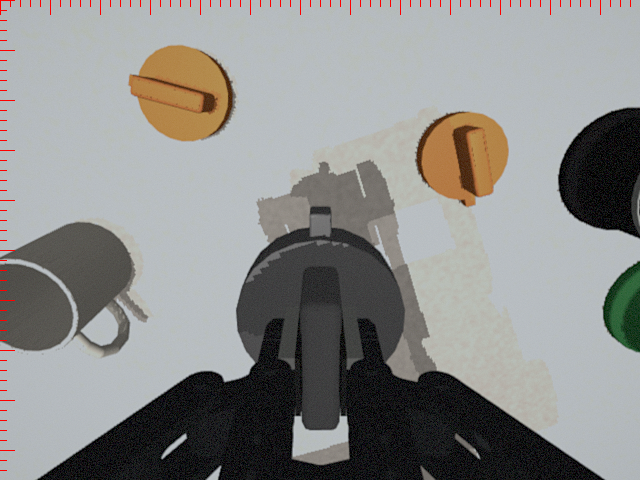

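```bash
cat > fith.py <<'E'
from h import *
import pickle
from scipy.optimize import least_squares as LS
d=pickle.load(open('w8.pkl','rb'));s=manip.sense()
tcp=s["tcp_pos"];R=Ro.from_quat(s["tool_rot"]).as_matrix()
im=over(d,[],220,190,200,250,3)
def mdl(dx,dy,h,yaw): # lid in tool frame: foot at (dx,dy,h) ; lid z=-tool z, lid y = -tool y
    return [ (np.c_[c[:,0],-c[:,1],h-c[:,2]]+[dx,dy,0])@R.T+tcp for c in lidmodel(0,0,yaw)]
def draw(name,*a): 
    C=mdl(*a);cv2.imwrite(name,over(d,C,220,190,200,200,4))
    
if __name__=="__main__":
    draw('pics/w8f.png',-.001,0,.0364,0)
E
python3 fith.py
```

```text
(no output)
```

View pics/w8f.png

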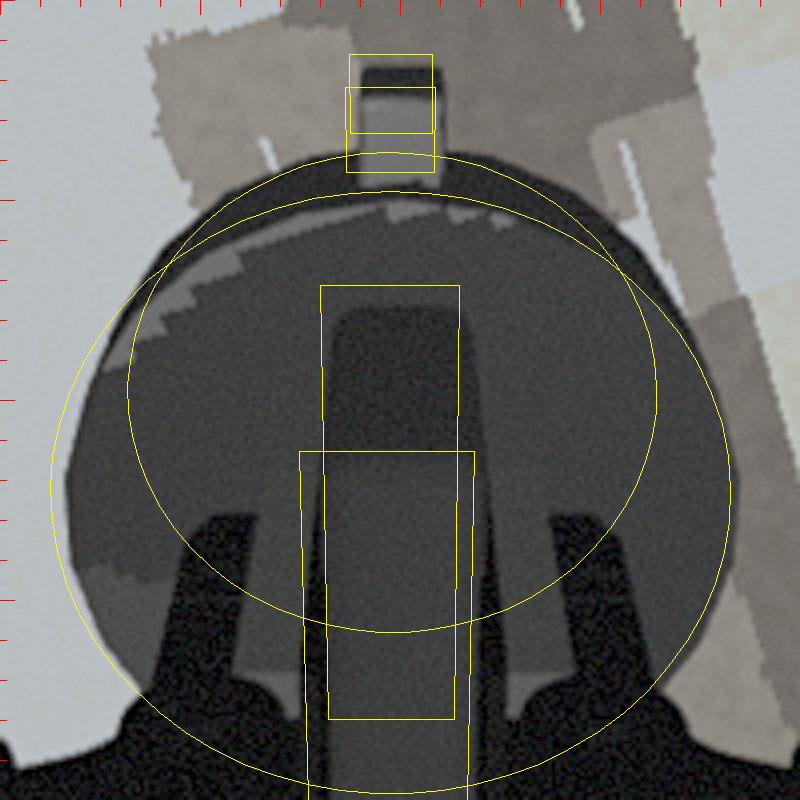

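```bash
cat >> fith.py <<'E'
    f=lambda l:np.array(l)/4.+[219.5,189.5]
    pts=[((360,95),(.045,.0045,.02)),((443,95),(.045,-.0045,.02)),((361,67),(.045,.0045,.006)),((441,67),(.045,-.0045,.006)),((325,452),(.026,.007,.062)),((475,452),(.026,-.007,.062))]
    C=f([(66,490),(738,490),(400,197),(130,650),(100,350),(685,355)])
    def res(p):
        dx,dy,h,yaw=p;r=[];c,sn=np.cos(yaw),np.sin(yaw)
        def W(m): m=np.array(m);return R@np.array([c*m[0]-sn*m[1]+dx,-(sn*m[0]+c*m[1])+dy,h-m[2]])+tcp
        for px,m in pts: r+=list((proj(d,W(m))[0]-f(px)))
        ce=W((0,0,.026));n=-R[:,2]
        for q in C:
            o,v=ray(d,q);X=o+v*(n@(ce-o))/(n@v);r.append((np.linalg.norm(X-ce)-.036)*2300)
        return np.array(r)
    q=LS(res,[0,0,.036,0]);print(q.x.round(4),q.fun.round(1))
    q=LS(lambda p:res([p[0],p[1],.0364,p[2]]),[0,0,0]);print(q.x.round(4),q.fun.round(1))
E
python3 fith.py
```

```text
[-0.0034  0.0009  0.0412 -0.0046] [-0.5  0.5  0.4  0.6  0.  -0.7  0.2 -0.6 -2.3 -0.6  2.2 -0.4  0.8  2.2
  0.2 -1.6  2.  -1.4]
[-0.0016  0.0012  0.0031] [-1.  -0.5  0.6 -0.5 -0.3 -1.8  0.3 -1.9 -2.8  1.7  3.3  1.6 -0.9 -0.9
 -0.1 -4.6  1.2 -3.2]
```

Call:
servo_tool([
  [4,10,0,0,0,-0.06,-1],
  [4,30,0,0,0,-0.06,-1],
  [4,38,0,0,0,-0.05,-1],
  [0,38,2,0,0,0,-1],
  [0,38,2,0,0,0,-1],
  [0,38,2,0,0,0,-1],
  [0,25,2,0,0,0,-1],
  [0,15,2,0,0,0,-1],
  [0,0,0,0,0,0,-1],
  [0,0,0,0,0,0,-1],
])

```text
t: 7.4
tcp_pos: [0.496, -0.1073, 0.1975]
tool_rot: [0.997, -0.069, -0.019, -0.004]
force: [0.6, 0.6, -1.5]
finger_gap: 0.15
```

```bash
python3 -c "
from h import *
delta([.4776,-.1344,.20],np.radians(-8.7))"
```

```text
t 7.4 tcp [ 0.496  -0.1073  0.1975] yaw -7.92 gap 0.15 F [ 0.6  0.6 -1.5] q [-0.43  0.43  1.73 -0.01  1.01  1.28]
shift mm [-14.6  29.4  -2.1] turn [-0.005  0.039  0.013]
```

Call:
servo_tool([
  [-7,15,-2,-0.005,0.039,0.013,-1],
  [-7,14,0,0,0,0,-1],
  [0,0,0,0,0,0,-1],
  [0,0,0,0,0,0,-1],
])

```text
t: 7.73
tcp_pos: [0.4756, -0.1297, 0.1954]
tool_rot: [0.997, -0.075, -0.003, -0.003]
force: [0.1, 0.5, -1.2]
finger_gap: 0.151
```

```bash
python3 -c "
from h import *
import pickle
delta([.4776,-.1344,.195],np.radians(-8.7))
d=manip.snapshot('wrist');pickle.dump(d,open('w9.pkl','wb'))
cv2.imwrite('pics/w9.png',over(d,grmodel(.476,-.1347,np.radians(-8.7)),0,0,640,480,1))
a=manip.snapshot('scene');b=manip.snapshot('side');pickle.dump((a,b),open('v9.pkl','wb'))
cv2.imwrite('pics/v9.png',np.hstack([crop(a,195,195,80,100,5,0),crop(b,345,180,80,100,5,0)]))
"
```

```text
t 7.73 tcp [ 0.4756 -0.1297  0.1954] yaw -8.55 gap 0.151 F [ 0.1  0.5 -1.2] q [-0.5   0.41  1.79  0.    0.95  1.22]
shift mm [2.7 4.4 0.3] turn [-0.006  0.007  0.003]
```

View pics/w9.png

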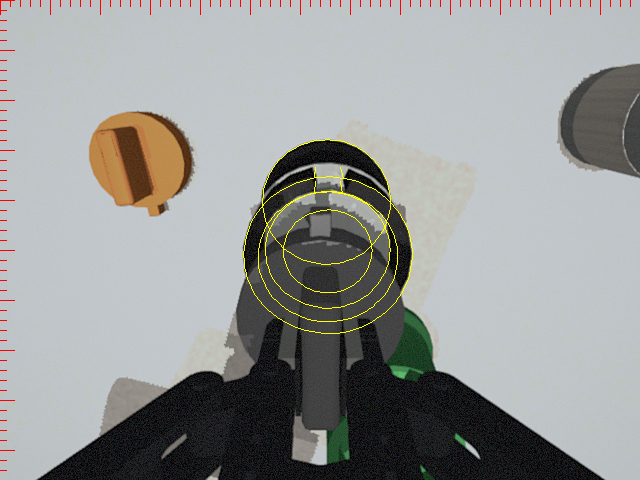

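View pics/v9.png

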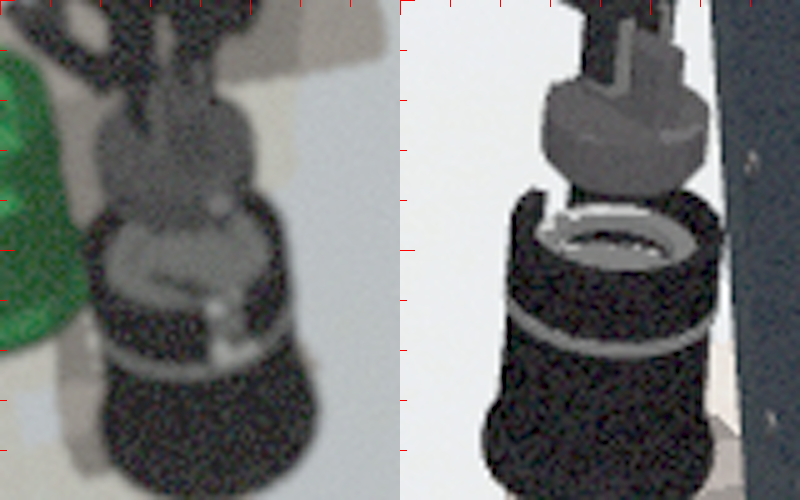

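The model rim and slot overlay the real slot at about (329,180). I'll correct the remaining offset and lower to about 10 mm above the rim.

Call:
servo_tool([
  [3,5,10,-0.006,0.007,0,-1],
  [0,0,11,0,0,0,-1],
  [0,0,0,0,0,0,-1],
  [0,0,0,0,0,0,-1],
])

```text
t: 8.22
tcp_pos: [0.4816, -0.1326, 0.1748]
tool_rot: [0.997, -0.071, 0.002, 0.001]
force: [-0.2, 0.9, -1.4]
finger_gap: 0.15
```

```bash
python3 -c "
from h import *
import pickle
delta([.4776,-.1344,.170],np.radians(-8.7))
d=manip.snapshot('wrist');pickle.dump(d,open('w10.pkl','wb'))
cv2.imwrite('pics/w10.png',np.hstack([over(d,grmodel(.476,-.1347,np.radians(-8.7)),220,140,200,250,2),crop(d,220,140,200,250,2,0)]))
a=manip.snapshot('scene');b=manip.snapshot('side');pickle.dump((a,b),open('v10.pkl','wb'))
cv2.imwrite('pics/v10.png',np.hstack([crop(a,195,195,80,100,5,0),crop(b,345,180,80,100,5,0)]))
"
```

```text
t 8.22 tcp [ 0.4816 -0.1326  0.1748] yaw -8.19 gap 0.15 F [-0.2  0.9 -1.4] q [-0.49  0.44  1.8   0.    0.89  1.22]
shift mm [-3.8  2.4  4.8] turn [ 0.002 -0.005  0.009]
```

View pics/w10.png

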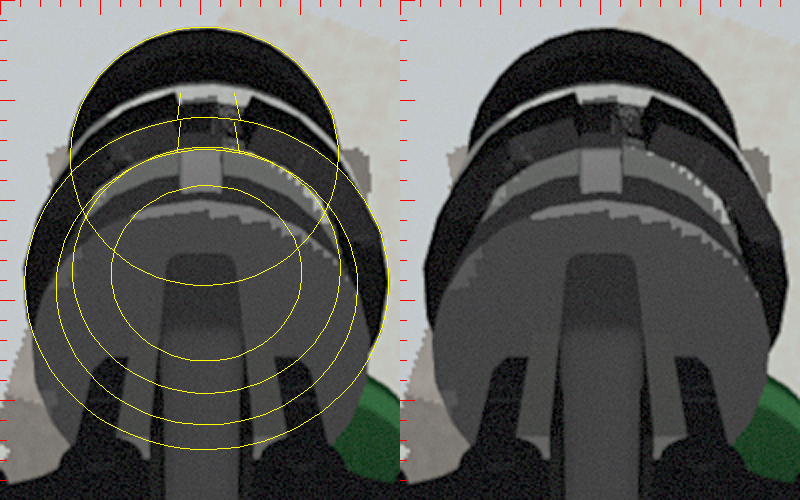

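View pics/v10.png

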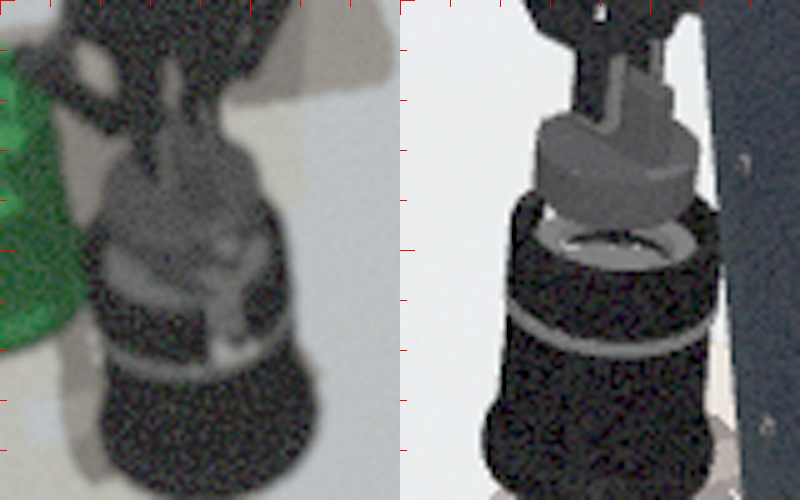

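```bash
python3 -c "
from h import *
import pickle
a,b=pickle.load(open('v10.pkl','rb'))
y=np.radians(-8.2);x=np.array([np.cos(y),np.sin(y)])
L=lidmodel(*(np.array([.4816,-.1326])-.001*x),y,.1748-.0364)
G=grmodel(.476,-.1347,np.radians(-9.7))
L=[L[0],L[1],L[2],L[4]];G=[G[0],G[1],G[2]]
for n,d,(u,v) in(('a',a,(200,205)),('b',b,(353,190))):
  cv2.imwrite(f'pics/v10{n}.png',np.hstack([over(d,L+G,u,v,66,95,6),crop(d,u,v,66,95,6,0)]))
"
```

```text
(no output)
```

View pics/v10a.png

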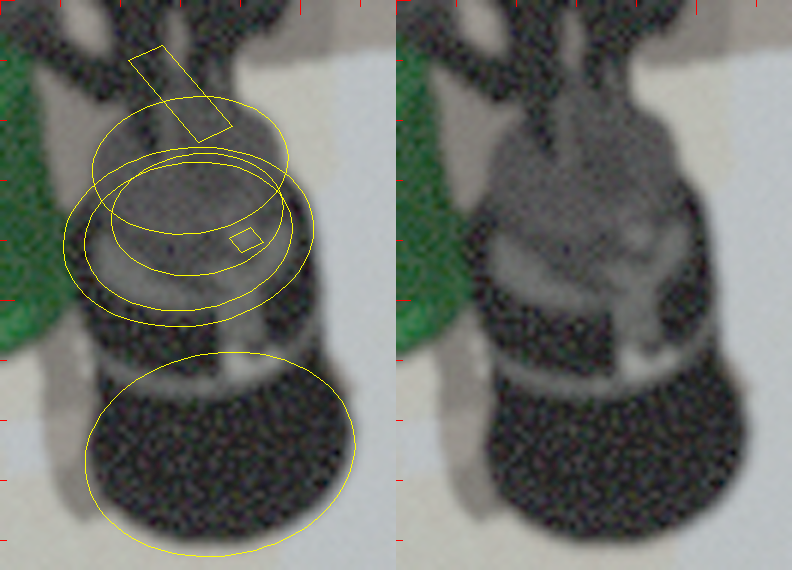

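View pics/v10b.png

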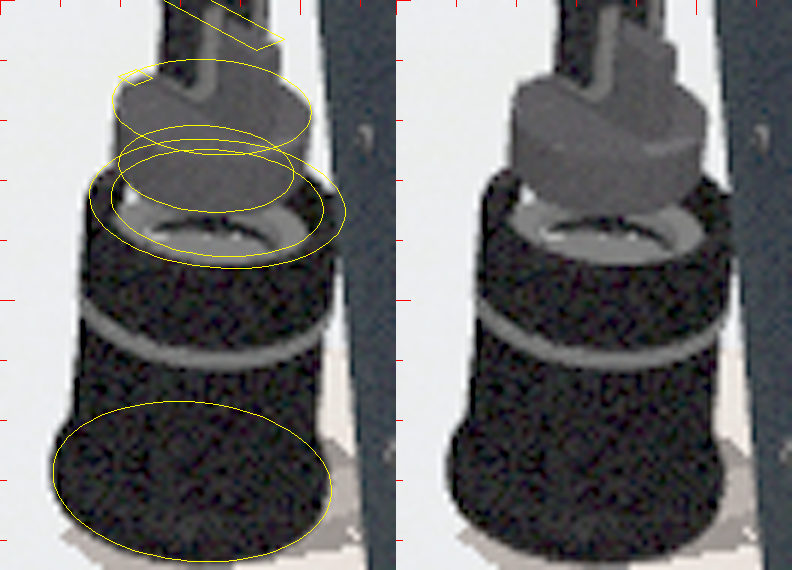

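Call:
servo_tool([
  [-3,1,5,0.002,-0.005,0.035,-1],
  [0,0,0,0,0,0,-1],
  [0,0,0,0,0,0,-1],
  [0,0,0,0,0,0,-1],
])

```text
t: 8.7
tcp_pos: [0.4799, -0.1336, 0.1721]
tool_rot: [0.996, -0.089, 0.002, 0.001]
force: [-0.6, 0.3, -1.7]
finger_gap: 0.152
```

```bash
cat > look.py <<'E'
from h import *
import sys,pickle
n=sys.argv[1]
M=np.array([.4778,-.1329]);yw=np.radians(-10.2)
delta([*(M+.001*np.array([np.cos(yw),np.sin(yw)])),.1614],yw)
d=manip.snapshot('wrist')
a=manip.snapshot('scene');b=manip.snapshot('side');pickle.dump((d,a,b),open(n+'.pkl','wb'))
cv2.imwrite(f'pics/{n}w.png',crop(d,220,140,200,200,4,0))
cv2.imwrite(f'pics/{n}v.png',np.hstack([crop(a,200,205,66,95,6,0),crop(b,353,190,66,95,6,0)]))
E
python3 look.py k1
```

```text
t 8.7 tcp [ 0.4799 -0.1336  0.1721] yaw -10.16 gap 0.152 F [-0.6  0.3 -1.7] q [-0.5   0.44  1.81  0.    0.88  1.25]
shift mm [-1.2 -0.3 10.7] turn [ 0.001 -0.004  0.001]
```

View pics/k1w.png

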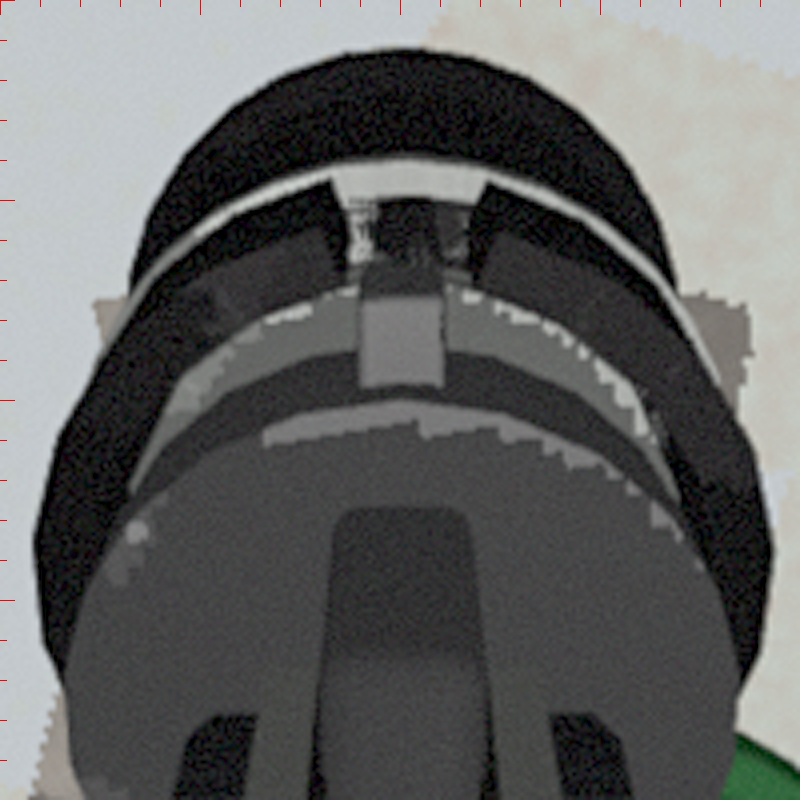

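View pics/k1v.png

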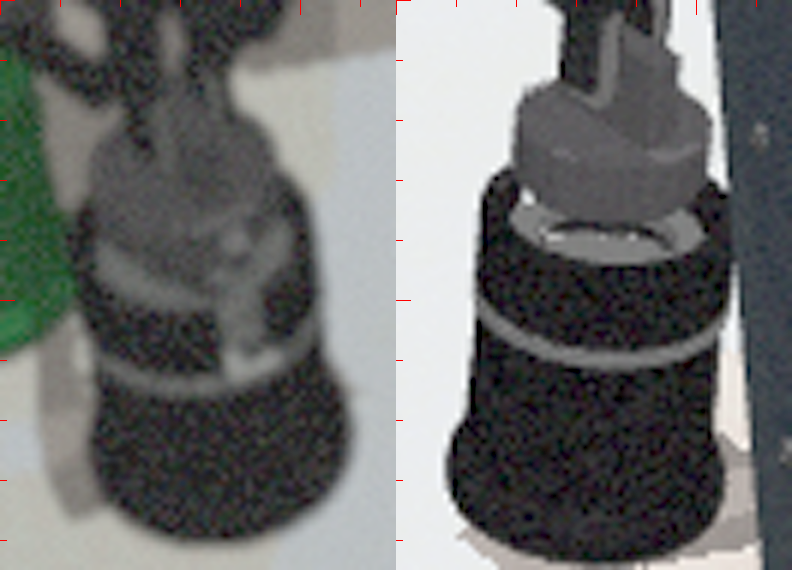

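Call:
servo_tool([
  [0,0,5,0.001,-0.004,0.015,-1],
  [0,0,5,0,0,0,-1],
  [0,0,0,0,0,0,-1],
  [0,0,0,0,0,0,-1],
])

```text
t: 9.18
tcp_pos: [0.4802, -0.1338, 0.1614]
tool_rot: [0.995, -0.097, 0.0, 0.0]
force: [-0.4, 0.5, -1.0]
finger_gap: 0.15
```

```bash
python3 look.py k2
```

```text
t 9.18 tcp [ 0.4802 -0.1338  0.1614] yaw -11.1 gap 0.15 F [-0.4  0.5 -1. ] q [-0.5   0.46  1.82  0.    0.86  1.27]
shift mm [-1.6 -0.4 -0. ] turn [ 0.    -0.001 -0.016]
```

View pics/k2w.png

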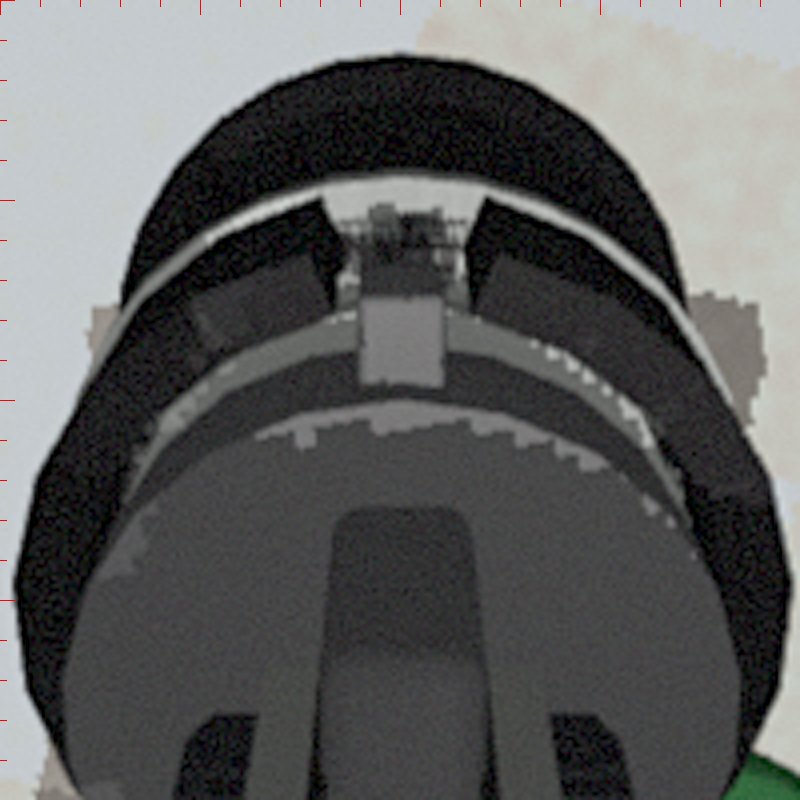

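View pics/k2v.png

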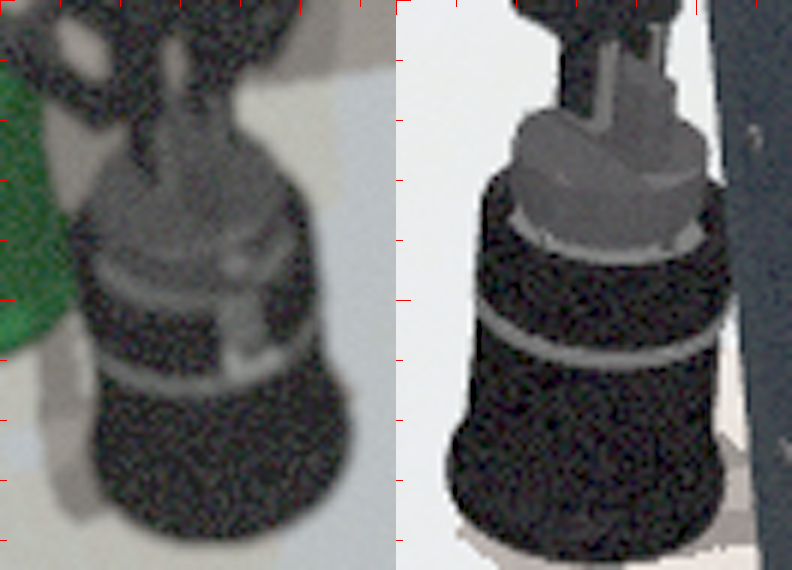

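Key centre (401) and slot centre (about 403) agree. The foot is level with the rim and there's no contact force. Lowering on.

Call:
servo_tool([
  [0,0,3,0,0,0,-1],
  [0,0,3,0,0,0,-1],
  [0,0,0,0,0,0,-1],
  [0,0,0,0,0,0,-1],
])

```text
t: 9.67
tcp_pos: [0.4805, -0.1339, 0.1552]
tool_rot: [0.995, -0.097, 0.001, 0.0]
force: [-0.5, 0.4, -0.8]
finger_gap: 0.142
```

```bash
python3 look.py k3
```

```text
t 9.67 tcp [ 0.4805 -0.1339  0.1552] yaw -11.1 gap 0.142 F [-0.5  0.4 -0.8] q [-0.5   0.47  1.82  0.    0.84  1.27]
shift mm [-1.8 -0.5 -6.2] turn [ 0.    -0.002 -0.016]
```

View pics/k3w.png

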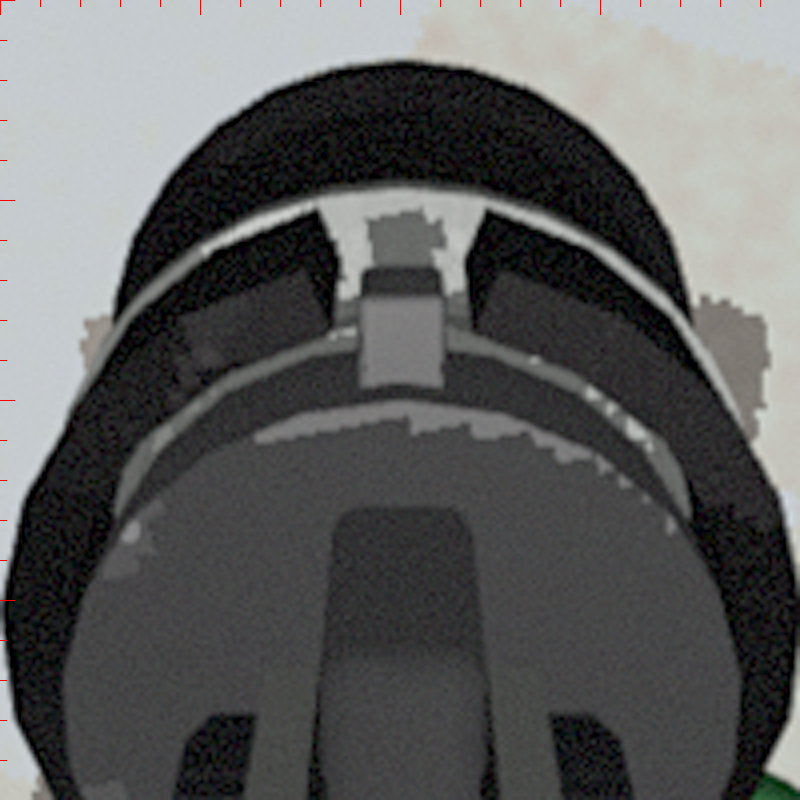

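View pics/k3v.png

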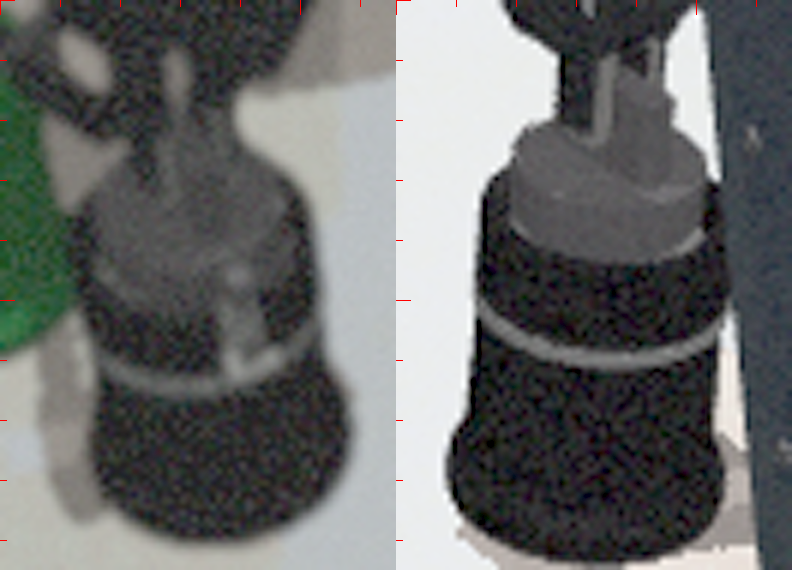

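Call:
servo_tool([
  [0,0,3,0,0,0,-1],
  [0,0,2,0,0,0,-1],
  [0,0,0,0,0,0,-1],
])

```text
t: 10.07
tcp_pos: [0.4808, -0.1341, 0.1503]
tool_rot: [0.995, -0.097, 0.001, 0.0]
force: [-0.4, 0.5, -1.3]
finger_gap: 0.153
```

Call:
servo_tool([
  [0,0,2,0,0,0,-1],
  [0,0,0,0,0,0,-1],
])

```text
t: 10.23
tcp_pos: [0.4811, -0.1342, 0.1485]
tool_rot: [0.995, -0.097, 0.002, 0.001]
force: [-1.0, 0.8, 4.8]
finger_gap: 0.146
```

```bash
python3 look.py k4
```

```text
t 10.23 tcp [ 0.4811 -0.1342  0.1485] yaw -11.1 gap 0.146 F [-1.   0.8  4.8] q [-0.5   0.49  1.83  0.    0.82  1.27]
shift mm [ -2.4  -0.6 -12.9] turn [ 0.001 -0.003 -0.016]
```

View pics/k4w.png

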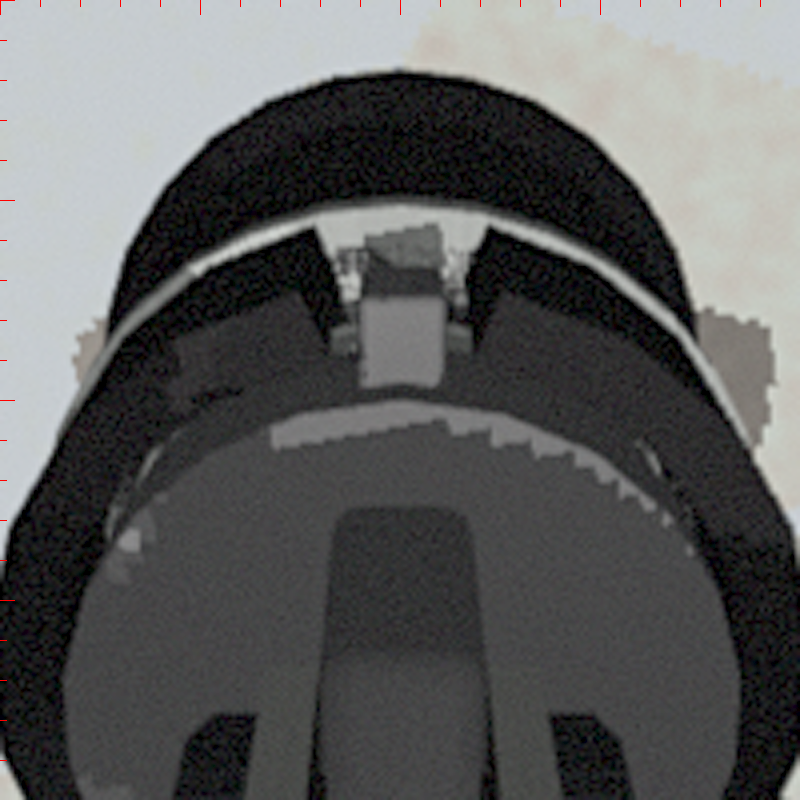

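View pics/k4v.png

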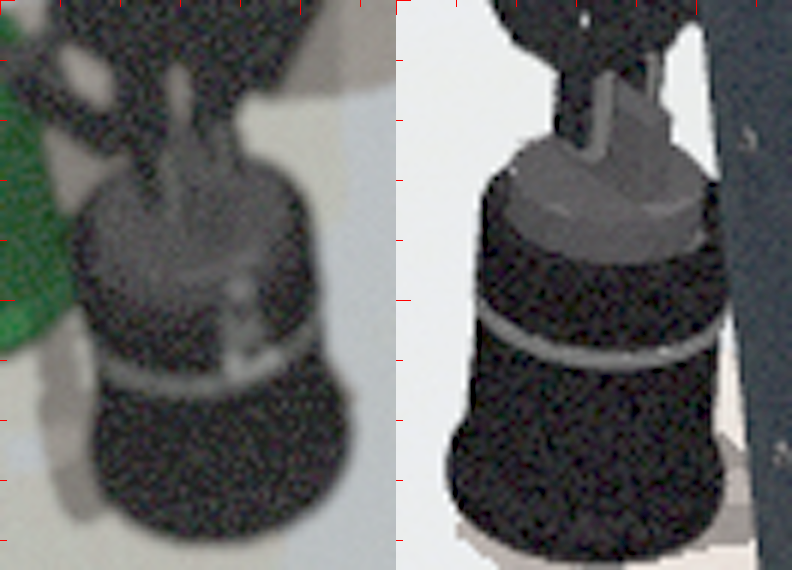

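Contact with the collar came at TCP z 0.149, where 0.1494 was expected for the collar (key on the rim would have touched at 0.155). The key sits in the slot. Now pressing.

Call:
servo_tool([
  [-1,0,2,0,0,0,-1],
  [0,0,2,0,0,0,-1],
  [0,0,2,0,0,0,-1],
])

```text
t: 10.63
tcp_pos: [0.4811, -0.1341, 0.144]
tool_rot: [0.995, -0.097, 0.003, 0.001]
force: [-0.9, 0.9, 5.5]
finger_gap: 0.146
```

```bash
python3 -c "
from h import *
delta([.480,-.134,.138],np.radians(-11.1))"
```

```text
t 10.63 tcp [ 0.4811 -0.1341  0.144 ] yaw -11.1 gap 0.146 F [-0.9  0.9  5.5] q [-0.5   0.49  1.83  0.    0.81  1.27]
shift mm [-1.1  0.1  6. ] turn [ 0.001 -0.007  0.   ]
```

Call:
servo_tool([
  [-1,0,2,0,-0.006,0,-1],
  [0,0,2,0,0,0,-1],
  [0,0,2,0,0,0,-1],
])

```text
t: 10.88
tcp_pos: [0.4811, -0.1341, 0.139]
tool_rot: [0.995, -0.097, 0.002, 0.001]
force: [-1.5, 1.3, 7.8]
finger_gap: 0.152
```

```bash
python3 -c "
from h import *
delta([.480,-.134,.138],np.radians(-11.1))"
```

```text
t 10.88 tcp [ 0.4811 -0.1341  0.139 ] yaw -11.1 gap 0.152 F [-1.5  1.3  7.8] q [-0.5   0.5   1.84 -0.    0.8   1.27]
shift mm [-1.1  0.1  1. ] turn [ 0.002 -0.003 -0.   ]
```

Call:
servo_tool([
  [-1,0,2,0,-0.003,0,-1],
  [0,0,1,0,0,0,-1],
  [0,0,0.5,0,0,0,-1],
])

```text
t: 11.13
tcp_pos: [0.4811, -0.1341, 0.137]
tool_rot: [0.995, -0.097, 0.002, 0.001]
force: [-2.0, 1.1, 9.6]
finger_gap: 0.153
```

```bash
python3 -c "
from h import *
delta([.480,-.134,.137],np.radians(-11.1))"
```

```text
t 11.13 tcp [ 0.4811 -0.1341  0.137 ] yaw -11.1 gap 0.153 F [-2.   1.1  9.6] q [-0.5   0.51  1.84 -0.    0.8   1.27]
shift mm [-1.1  0.1 -0. ] turn [ 0.002 -0.003 -0.   ]
```

Call:
servo_tool([
  [0,0,0.2,0,0,0,-1],
  [0,0,0.2,0,0,0,-1],
  [0,0,0.2,0,0,0,-1],
  [0,0,0.2,0,0,0,-1],
])

```text
t: 11.47
tcp_pos: [0.4811, -0.1341, 0.1384]
tool_rot: [0.995, -0.097, 0.002, 0.002]
force: [-1.8, 1.1, 7.7]
finger_gap: 0.151
```

```bash
python3 look.py k5
```

```text
t 11.47 tcp [ 0.4811 -0.1341  0.1384] yaw -11.09 gap 0.151 F [-1.8  1.1  7.7] q [-0.5   0.5   1.84 -0.    0.8   1.27]
shift mm [ -2.4  -0.5 -23. ] turn [ 0.003 -0.004 -0.016]
```

View pics/k5w.png

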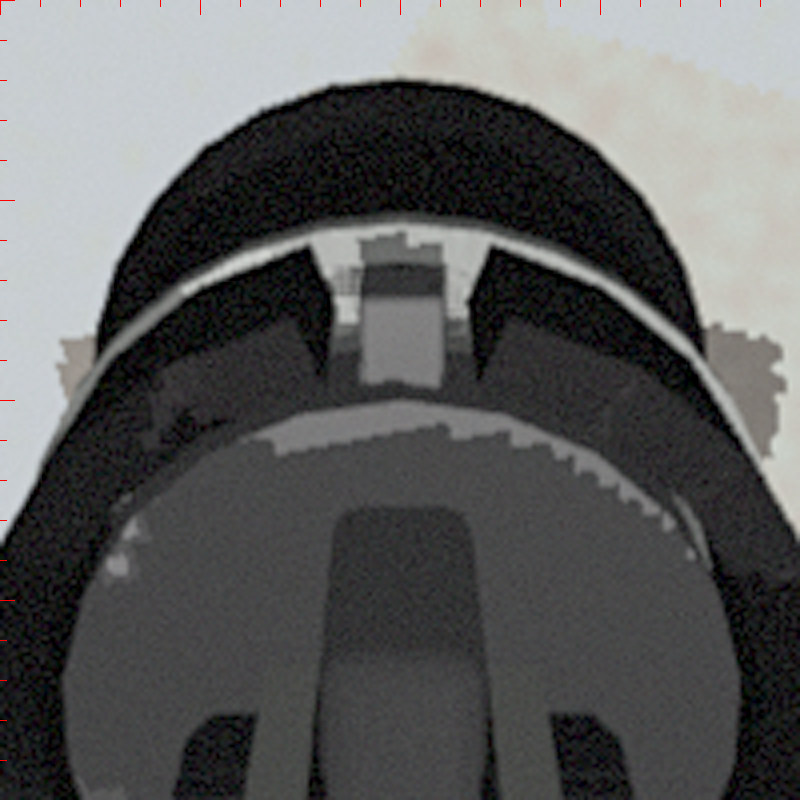

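View pics/k5v.png

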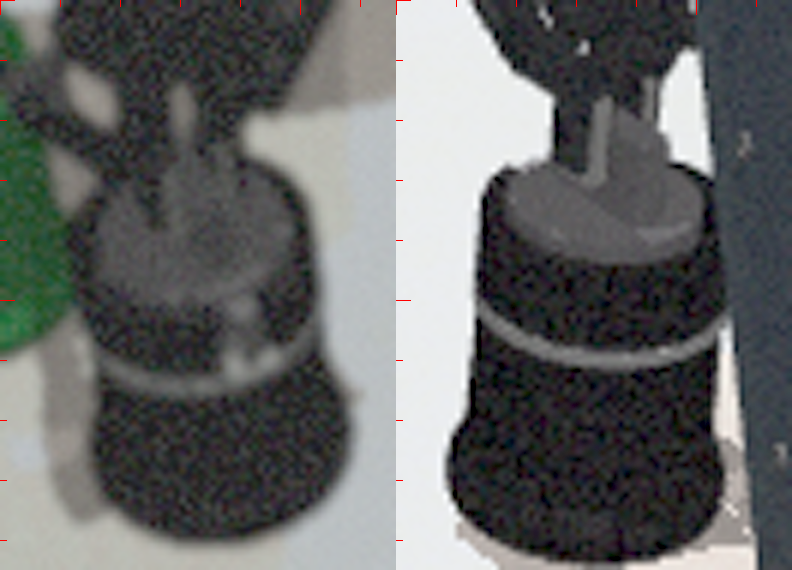

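Call:
servo_tool([
  [-0.5,0,1.5,0,0,0,-1],
  [-0.5,0,1,0,0,0,-1],
  [0,0,0.7,0,0,0,-1],
  [0,0,0.6,0,0,0,-1],
  [0,0,0.6,0,0,0,-1],
  [0,0,0.6,0,0,0,-1],
])

```text
t: 12.12
tcp_pos: [0.4811, -0.1341, 0.1372]
tool_rot: [0.995, -0.097, 0.004, 0.002]
force: [-1.4, 1.1, 9.1]
finger_gap: 0.15
```

Call:
servo_tool([
  [0,0,0.7,0,-0.003,0,-1],
  [0,0,0.7,0,0,0,-1],
  [0,0,0.7,0,0,0,-1],
  [0,0,0.7,0,0,0,-1],
  [0,0,0.7,0,0,0,-1],
  [0,0,0.7,0,0,0,-1],
])

```text
t: 12.62
tcp_pos: [0.4811, -0.1341, 0.1368]
tool_rot: [0.995, -0.097, 0.003, 0.002]
force: [-2.3, 1.5, 9.5]
finger_gap: 0.152
```

Call:
servo_tool([
  [0,0,0.65,0,0,0,-1],
  [0,0,0.65,0,0,0,-1],
  [0,0,0.65,0,0,0,-1],
  [0,0,0.65,0,0,0,-1],
  [0,0,0.65,0,0,0,-1],
  [0,0,0.65,0,0,0,-1],
  [0,0,0.65,0,0,0,-1],
  [0,0,0.65,0,0,0,-1],
  [0,0,0.65,0,0,0,-1],
  [0,0,0.65,0,0,0,-1],
  [0,0,0.65,0,0,0,-1],
  [0,0,0.65,0,0,0,-1],
])

```text
t: 13.62
tcp_pos: [0.4811, -0.1341, 0.1367]
tool_rot: [0.995, -0.097, 0.004, 0.003]
force: [-1.3, 1.5, 10.1]
finger_gap: 0.148
```

```bash
python3 -c "
from h import *
delta([.4811,-.1341,.137],np.radians(-11.1))"
```

```text
t 13.62 tcp [ 0.4811 -0.1341  0.1367] yaw -11.09 gap 0.148 F [-1.3  1.5 10.1] q [-0.49  0.5   1.84 -0.    0.79  1.27]
shift mm [ 0.   0.  -0.3] turn [ 0.005 -0.009  0.   ]
```

Stable at about 12.5 mm and 11 N, short of the stop. Holding on.

Call:
servo_tool([
  [0,0,0.65,0.0005,-0.001,0,-1],
  [0,0,0.6,0.0005,-0.001,0,-1],
  [0,0,0.6,0.0005,-0.001,0,-1],
  [0,0,0.6,0.0005,-0.001,0,-1],
  [0,0,0.6,0.0005,-0.001,0,-1],
  [0,0,0.65,0.0005,-0.001,0,-1],
  [0,0,0.65,0.0005,-0.001,0,-1],
  [0,0,0.65,0.0005,-0.001,0,-1],
  [0,0,0.65,0,0,0,-1],
  [0,0,0.65,0,0,0,-1],
  [0,0,0.65,0,0,0,-1],
  [0,0,0.65,0,0,0,-1],
])

```text
t: 14.62
tcp_pos: [0.4811, -0.1341, 0.1369]
tool_rot: [0.995, -0.096, 0.002, 0.001]
force: [-1.7, 0.7, 9.6]
finger_gap: 0.151
```

Call:
servo_tool([
  [0,0,0.65,0,-0.001,0,-1],
  [0,0,0.65,0,-0.001,0,-1],
  [0,0,0.65,0,-0.001,0,-1],
  [0,0,0.65,0,-0.001,0,-1],
  [0,0,0.65,0,-0.001,0,-1],
  [0,0,0.65,0,0,0,-1],
  [0,0,0.65,0,0,0,-1],
  [0,0,0.65,0,0,0,-1],
  [0,0,0.65,0,0,0,-1],
  [0,0,0.65,0,0,0,-1],
  [0,0,0.65,0,0,0,-1],
  [0,0,0.65,0,0,0,-1],
])

```text
t: 15.62
tcp_pos: [0.4811, -0.1341, 0.1369]
tool_rot: [0.995, -0.097, 0.002, 0.002]
force: [-1.4, 1.4, 9.0]
finger_gap: 0.15
```

Call:
servo_tool([
  [0,0,0.65,0,-0.001,0,-1],
  [0,0,0.65,0,-0.001,0,-1],
  [0,0,0.65,0,-0.001,0,-1],
  [0,0,0.65,0,-0.001,0,-1],
  [0,0,0.65,0,-0.001,0,-1],
  [0,0,0.65,0,0,0,-1],
  [0,0,0.65,0,0,0,-1],
  [0,0,0.65,0,0,0,-1],
  [0,0,0.65,0,0,0,-1],
  [0,0,0.65,0,0,0,-1],
  [0,0,0.65,0,0,0,-1],
  [0,0,0.65,0,0,0,-1],
])

```text
t: 16.62
tcp_pos: [0.4811, -0.1341, 0.1369]
tool_rot: [0.995, -0.097, 0.001, 0.003]
force: [-1.4, 0.6, 9.6]
finger_gap: 0.145
```

```bash
python3 look.py k6; python3 look.py k7|head -1; python3 -c "
from h import *
a=manip.snapshot('scene');cv2.imwrite('pics/sc9.png',a['frame'][:,:,::-1])
print(manip.sense()['tcp_pos'],manip.sense()['force'])"
```

```text
t 16.62 tcp [ 0.4811 -0.1341  0.1369] yaw -11.11 gap 0.145 F [-1.4  0.6  9.6] q [-0.49  0.51  1.84 -0.01  0.79  1.27]
shift mm [ -2.4  -0.4 -24.5] turn [ 0.005 -0.003 -0.016]
t 16.77 tcp [ 0.4811 -0.1341  0.1369] yaw -11.1 gap 0.151 F [-1.4  1.   8.9] q [-0.49  0.51  1.84 -0.01  0.79  1.27]
[ 0.48110924 -0.13410717  0.13690336] [-2.00865097  2.01733806  8.99740154]
```

View pics/k6v.png

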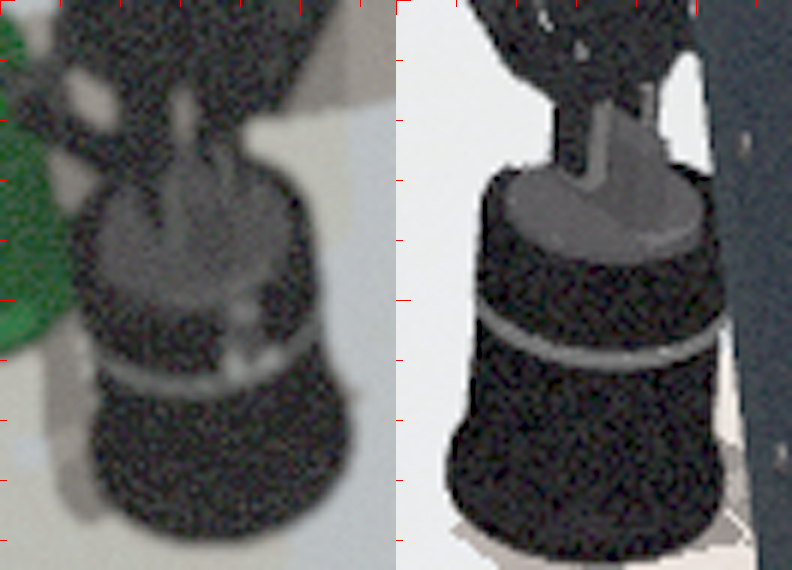

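View pics/sc9.png

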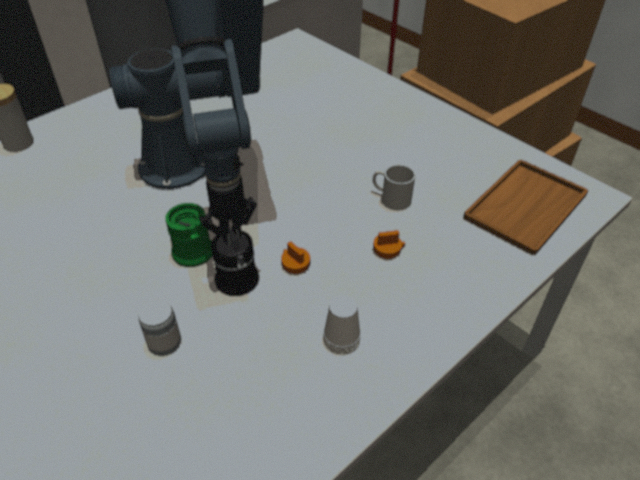

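View pics/k6w.png

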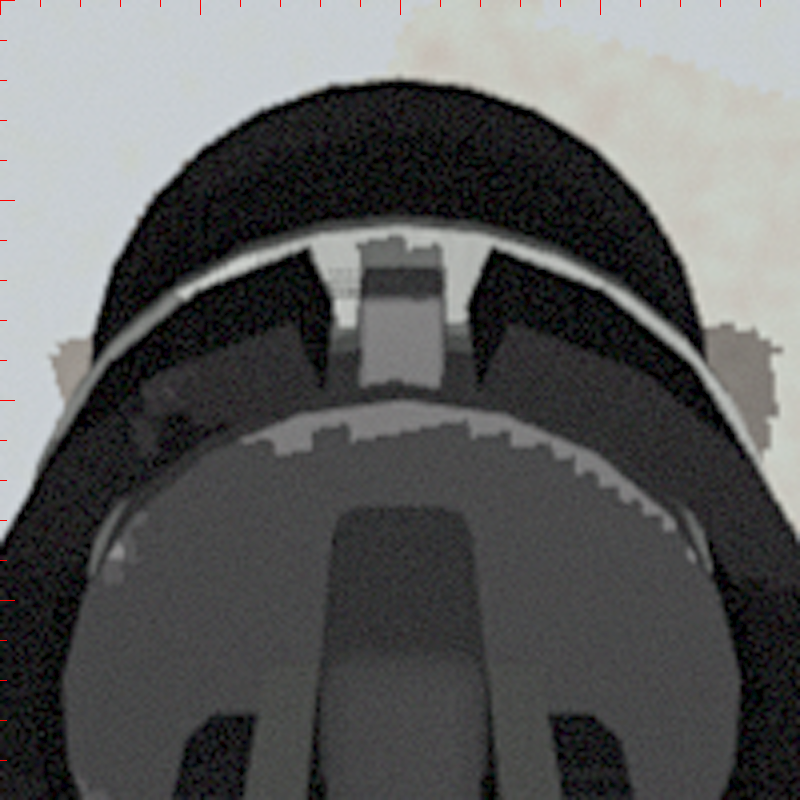

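```bash
python3 -c "
from station import manip
print(manip.sign_off()); s=manip.sense(); print(s['t'],s['tcp_pos'],s['force'])"
```

```text
the job is handed in; nothing more can be done
None
the job is handed in; nothing more can be done
```

The grey lid is in the black grinder with its key in the slot, pressed down about 11–12.5 mm of the collar's 15 mm. I handed in the job at about 17 s with the arm still holding it down.

- **Seating:** the lid met the collar at tool height 0.149 m, where 0.1494 was expected. If the key had been on the rim, it would have touched at about 0.155. The last wrist picture shows the key between the slot walls, and the lid had not moved in the fingers.
- **Press:** I held it steady for over 4 s with the tool at 0.1369 m. The two depth estimates differ by about 1 mm: 12.5 mm from the tool height and about 11.2 mm from the force (about 10.6 N after allowing for the lid's weight). Both are past the 9 mm switch point and short of the stop. Just after first reaching depth it eased up about 1.4 mm, at or near the switch point by the force. I pressed it back down before the 4 s hold.
- **Disagreements:** the wrist camera placed the mouth about 3 mm away from where the scene and side cameras did, so I used a blend of the two. A small sideways force of 1.5–2 N remained during the press, probably light contact or misalignment.
- **Other objects:** the last scene picture shows the mug, paper cups, tin, orange look-alikes and green grinder where they were.

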